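# Pack wall brackets into the locked case

## Robot

A 6-joint arm with a two-finger parallel gripper is mounted at the origin on the work surface. World frame = base frame: x ahead of the robot, y to its left, z up, the work surface at z = 0. Lengths are in mm, angles in degrees, forces in N, time in s.
With the tool pointing down it reaches from about 350 to 850 mm from the base axis. Payload 8.1 kg.
Tool frame: the origin (TCP) lies at the very end of the fingers, on their centre line; the grasp point (between the pads) lies 19 mm behind it; z points along the fingers, y is the line along which they close (so a half turn about z gives the same grasp; the last joint's range is limited). The gripper opens to 85 mm and grips with 20 to 120 N. Pads are 22 mm wide; open, the fingers measure 114 mm over their backs; the gripper's body (76 mm by 85 mm) begins 54 mm behind the grasp point. The pads swing forward as they close: fully open they stand 13 mm farther back than shut.
Start: joints at [66.096, 7.471, 85.268, -0, 87.261, -4.893], TCP at [195.426, 567.287, 231.292] pointing down, gripper open.
Joint ranges: [-169.43, 169.43], [-51.17, 129.36], [1.28, 143.12], [-76.62, 256.62], [0, 156.53], [-152.29, 152.29]. Speed limits (degrees/s): [136.94, 136.94, 159.86, 180, 180, 180].

## Interface

Orientations are given as [roll, pitch, yaw] about the fixed x, y, z axes, in that order (R = Rz(yaw) Ry(pitch) Rx(roll)).
In Python, from bench import sense, eyes, job, models gives the robot as it stands. The module is installed in compiled form; this text tells all that it offers.
- The arm moves only by the tool apply_moves, never from a script. Its argument "rows" is a list of rows, each a list of 6 numbers: the shift along the tool's x, y, z in mm, then the turn, a rotation vector about the tool's x, y, z in rad. In form: [[dx, dy, dz, rx, ry, rz], ...]. A call has exactly 5 rows; each row shifts and turns the commanded pose from where the row before left it, along the tool's axes as they then stand; what a row does not reach is not made up. A row lasts 1/8 s, in which the tool goes at most 62.5 mm and 10.7 degrees, less where a joint would pass 70% of its speed; a pose out of reach is approached as far as the arm can. A call is refused whole if a number of a shift passes 62.5 or a number of a turn 0.188, either way. A call with a gripper value outside its range is refused whole. "fingers" is the finger opening in mm, from 0 to 85.4, set as the call begins (left out, the last holds). The fingers move at their own pace and stop on an object; "grip_force" is the grip in N (left out, the last holds). Time passes only in rows, so rows that do not move let the fingers close, or fill a call up. It gives the time, the measured TCP pose, the force, the opening and the grip force at its end, in the units of the state.
- sense(): the state, without advancing time (a new reading comes with each control period).
- eyes.snapshot(name): name is "side" or "top" or "wrist"; returns (picture, depth): 480x640x3 uint8, red, green, blue; 480x640 float32, mm along the optical axis (not along the pixel's ray), 0 where there is no reading.
- eyes.get_calibration(name): a dict with "intrinsics" (3x3 intrinsics, pixels), "R" (3x3) and "t" (3): a world point X has camera coordinates R X + t; the wrist camera has in their place "mount" (4x4, takes a point from camera to tool coordinates, whose origin is the TCP and whose axes are the flange's). Camera axes: x right, y down, z forward; pixel columns grow to the right and rows downward; lengths in mm; the calibration is good to about 2 mm. A picture is of the moment at which its call begins: read the wrist's pose just before it. get_calibration takes no time and is no camera call.
- job.hand_in(): hands the job in; it is judged then, once.
Trained networks look in the newest picture that a camera, given by its name, has taken for a name from the list of things; names that differ only in an ending like _2 or _b are one class to them, and where a whole thing is asked for, a point or a joint stands for the part that bears it (a point fixed in the world has none). Each returns a list of dicts, best first, with "confidence" (0 to 1); they miss things now and then, are a little off and sometimes report something else, mostly with a low value. They report only what shows in the picture. A call takes as long as a camera call. They do not tell look-alikes from the thing itself.
- models.boxes_of(name, camera): "xyz" ([x, y, z] in mm, in world coordinates, good to about 4 mm: the middle of the surface that is visible of it).
- models.cut_out(name, camera): "pixels" (480x640 bool, what is visible of it).
- models.place_of(name, camera): "xyz" ([x, y, z] in mm, in world coordinates, good to about 4 mm: a listed point, or the origin of a listed thing).
The state is a dict: "time": time; "joint_pos": joint angles; "qd": joint speeds; "joint_efforts": joint torques, N m; "tool_pos": TCP position; "tcp_rot": TCP orientation; "ft_force": force on the tool from outside, world axes, zero at the start; "wrist_torque": the same for the moment, N m; "finger_gap": finger opening in mm; "grip_force": force on a finger pad.
Only numpy, scipy, OpenCV 4.12 (cv2) and the standard library are available. Lean on these libraries where they do the work, as an engineer would, in place of code of your own. Each camera call takes 0.05 s, during which the arm holds its last target. There are 200 camera calls.

## Task

Lift the steel locking plate off its two pins and lay it on the bench, slide the cover of the yellow packing case fully back and load every white wall bracket that lies on the bench: each goes rail up onto a pair of dowel pins of its own size, pushed down flat on the pin board. Then slide the cover fully shut, seat the locking plate flat on its two pins again, and leave everything else on the bench where it stands.

Things in the scene. Friction and masses are not known exactly. Their poses are not given: they have to be found in the camera images.
- bracket_long_a: White long wall bracket (may be absent), about 140 g: flat plate 120 (x) x 56 (y) x 8 mm with two 12.5 mm square through holes on the x axis at x = +-46 mm; in its middle a grip rail 40 mm long (x), 18 mm thick (y), rising from 8 to 38 mm above the underside. Origin: centre of the underside; z up, rail on top. Same turned half round; two alike of each size.
- bracket_long_b: White long wall bracket (may be absent), about 140 g: flat plate 120 (x) x 56 (y) x 8 mm with two 12.5 mm square through holes on the x axis at x = +-46 mm; in its middle a grip rail 40 mm long (x), 18 mm thick (y), rising from 8 to 38 mm above the underside. Origin: centre of the underside; z up, rail on top. Same turned half round; two alike of each size.
- bracket_short_a: White short wall bracket (may be absent), about 140 g: flat plate 90 (x) x 56 (y) x 8 mm with two 12.5 mm square through holes on the x axis at x = +-31 mm; in its middle a grip rail 40 mm long (x), 18 mm thick (y), rising from 8 to 38 mm above the underside. Origin: centre of the underside; z up, rail on top. Same turned half round; two alike of each size.
- bracket_short_b: White short wall bracket (may be absent), about 140 g: flat plate 90 (x) x 56 (y) x 8 mm with two 12.5 mm square through holes on the x axis at x = +-31 mm; in its middle a grip rail 40 mm long (x), 18 mm thick (y), rising from 8 to 38 mm above the underside. Origin: centre of the underside; z up, rail on top. Same turned half round; two alike of each size.
- pins_long_a: Grey pin board fixed in the case's open bay, 124 x 60 x 3 mm, with two upright steel dowel pins at x = +-46 mm, for a long bracket. Pins 10 mm thick, 22 mm above the board's top, the last 5 mm tapering to 5 mm. Origin: centre of its underside, 6 mm above the table; axes as the case's. Which of the bay's four places it has varies.
- seat_long_a (a point): Centre of the top face of pins_long_a (9 mm above the table), midway between its pins: a seated long bracket has its origin here, its x axis along the board's x axis, either way round.
- pins_long_b: Grey pin board fixed in the case's open bay, 124 x 60 x 3 mm, with two upright steel dowel pins at x = +-46 mm, for a long bracket. Pins 10 mm thick, 22 mm above the board's top, the last 5 mm tapering to 5 mm. Origin: centre of its underside, 6 mm above the table; axes as the case's. Which of the bay's four places it has varies.
- seat_long_b (a point): Centre of the top face of pins_long_b (9 mm above the table), midway between its pins: a seated long bracket has its origin here, its x axis along the board's x axis, either way round.
- pins_short_a: Grey pin board fixed in the case's open bay, 124 x 60 x 3 mm, with two upright steel dowel pins at x = +-31 mm, for a short bracket. Pins 10 mm thick, 22 mm above the board's top, the last 5 mm tapering to 5 mm. Origin: centre of its underside, 6 mm above the table; axes as the case's. Which of the bay's four places it has varies.
- seat_short_a (a point): Centre of the top face of pins_short_a (9 mm above the table), midway between its pins: a seated short bracket has its origin here, its x axis along the board's x axis, either way round.
- pins_short_b: Grey pin board fixed in the case's open bay, 124 x 60 x 3 mm, with two upright steel dowel pins at x = +-31 mm, for a short bracket. Pins 10 mm thick, 22 mm above the board's top, the last 5 mm tapering to 5 mm. Origin: centre of its underside, 6 mm above the table; axes as the case's. Which of the bay's four places it has varies.
- seat_short_b (a point): Centre of the top face of pins_short_b (9 mm above the table), midway between its pins: a seated short bracket has its origin here, its x axis along the board's x axis, either way round.
- case: Yellow packing case fixed to the table, 310 mm wide (x) over its side rails, 56 mm high, with 6 mm walls and floor. Origin: on the table under the centre of the open bay, which is 270 mm (x) x 190 mm (y) inside; the four pin boards lie in it at x = +-67 mm, y = +-42 mm. From y = -95 to -295 mm the case is a closed bay, a flat deck 56 mm high on which the cover parks.
- cover (a joint): White sliding cover of the open bay: 0 = fully shut, 0.185 m = fully back over the closed bay (it slides along the case's -y). 2 N of friction; it stays where it is left.
- cover_handle (a point): Centre of the cover's black bar handle, 77 mm above the table: 70 mm long (case x), 16 mm thick (case y), from 63 to 91 mm above the table; the cover is a 6 mm sheet from 57 to 63 mm. It lies over the middle of the open bay when the cover is shut.
- lock_seat (a point): Midway between the two locking pins, 63 mm above the table, at x = 0, y = 110 mm of the case. One pin stands on the cover (y = 75 mm when shut), the other on a ledge of the case (y = 145 mm; ledge 80 mm wide in x, to y = 175 mm, 63 mm high): 10 mm thick, 22 mm high, tapered. The fitted locking plate has its origin here, its x axis along the case's y, either way round.
- locking_plate: Steel locking plate, about 200 g, at the start fitted over the two locking pins so that the cover cannot slide: flat plate 100 (x) x 40 (y) x 8 mm with two 12.5 mm square through holes at x = +-35 mm, and in its middle a grip rail 34 mm long (x), 16 mm thick (y), rising from 8 to 38 mm above the underside. Origin: centre of the underside; z up.
- pot: Small open yellow pot, 56 mm wide, 65 mm high, among the brackets; not part of the job. Origin: centre of its underside.
- tub: Closed round yellow tub, 108 mm wide, 112 mm high; not part of the job. Origin: centre of its underside.
- beaker: Open round yellow tub, 84 mm wide, 110 mm high; not part of the job. Origin: centre of its underside.
- driver: Screwdriver lying on the bench, about 200 mm long (x); not part of the job. Origin: centre of its underside.
- screw_carton: Small cardboard carton, 70 x 100 x 45 mm; not part of the job. Origin: centre of its underside.
- tape_roll: Roll of clear tape lying flat, 100 mm wide, 48 mm high; not part of the job. Origin: centre of its underside.
- round_lid: Round white lid, 110 mm wide, 22 mm high; not part of the job. Origin: centre of its underside.
There are look-alikes about, which are no part of the job. What is shaped like the bracket_short_b but turquoise is not meant.

How it is judged (in metres and radians):
On the way, in this order (a step that is already met when the one before it is completed fails the run):
1. The locking plate is off its pins and lies on the bench (distance between locking_plate and lock_seat above 0.06 m and height (world z) of locking_plate below 0.03 m), for 0.2 s.
2. The cover is slid fully back (value of joint cover above 0.165 m), for 0.2 s.
3. Every bracket present sits flat on a pair of pins of its own size, the cover still back (((distance between bracket_long_a and seat_long_a below 0.005 m and angle between the x axis of bracket_long_a and the x axis of pins_long_a, either way round below 0.06 rad and angle between bracket_long_a's own z axis and vertical below 0.06 rad) or (distance between bracket_long_a and seat_long_b below 0.005 m and angle between the x axis of bracket_long_a and the x axis of pins_long_b, either way round below 0.06 rad and angle between bracket_long_a's own z axis and vertical below 0.06 rad)) and ((distance between bracket_long_b and seat_long_a below 0.005 m and angle between the x axis of bracket_long_b and the x axis of pins_long_a, either way round below 0.06 rad and angle between bracket_long_b's own z axis and vertical below 0.06 rad) or (distance between bracket_long_b and seat_long_b below 0.005 m and angle between the x axis of bracket_long_b and the x axis of pins_long_b, either way round below 0.06 rad and angle between bracket_long_b's own z axis and vertical below 0.06 rad)) and ((distance between bracket_short_a and seat_short_a below 0.005 m and angle between the x axis of bracket_short_a and the x axis of pins_short_a, either way round below 0.06 rad and angle between bracket_short_a's own z axis and vertical below 0.06 rad) or (distance between bracket_short_a and seat_short_b below 0.005 m and angle between the x axis of bracket_short_a and the x axis of pins_short_b, either way round below 0.06 rad and angle between bracket_short_a's own z axis and vertical below 0.06 rad)) and ((distance between bracket_short_b and seat_short_a below 0.005 m and angle between the x axis of bracket_short_b and the x axis of pins_short_a, either way round below 0.06 rad and angle between bracket_short_b's own z axis and vertical below 0.06 rad) or (distance between bracket_short_b and seat_short_b below 0.005 m and angle between the x axis of bracket_short_b and the x axis of pins_short_b, either way round below 0.06 rad and angle between bracket_short_b's own z axis and vertical below 0.06 rad)) and value of joint cover above 0.12 m), for 0.2 s.
4. The cover is slid fully shut (value of joint cover below 0.006 m), for 0.2 s.
5. The locking plate is seated flat on its two pins (distance between locking_plate and lock_seat below 0.006 m and angle between the x axis of locking_plate and the y axis of case, either way round below 0.08 rad and angle between locking_plate's own z axis and vertical below 0.06 rad), for 0.2 s.
At the end, for the whole second after the job is handed in: Every bracket present lies on a pin board of its own size (within 5 mm of its seat, 0.06 rad of its axis and of level); the cover is shut within 6 mm; the locking plate is on its pins (within 6 mm of lock_seat, 0.08 rad of the case's y axis, 0.06 rad of level); all at rest (all of step 5 and ((distance between bracket_long_a and seat_long_a below 0.005 m and angle between the x axis of bracket_long_a and the x axis of pins_long_a, either way round below 0.06 rad and angle between bracket_long_a's own z axis and vertical below 0.06 rad) or (distance between bracket_long_a and seat_long_b below 0.005 m and angle between the x axis of bracket_long_a and the x axis of pins_long_b, either way round below 0.06 rad and angle between bracket_long_a's own z axis and vertical below 0.06 rad)) and ((distance between bracket_long_b and seat_long_a below 0.005 m and angle between the x axis of bracket_long_b and the x axis of pins_long_a, either way round below 0.06 rad and angle between bracket_long_b's own z axis and vertical below 0.06 rad) or (distance between bracket_long_b and seat_long_b below 0.005 m and angle between the x axis of bracket_long_b and the x axis of pins_long_b, either way round below 0.06 rad and angle between bracket_long_b's own z axis and vertical below 0.06 rad)) and ((distance between bracket_short_a and seat_short_a below 0.005 m and angle between the x axis of bracket_short_a and the x axis of pins_short_a, either way round below 0.06 rad and angle between bracket_short_a's own z axis and vertical below 0.06 rad) or (distance between bracket_short_a and seat_short_b below 0.005 m and angle between the x axis of bracket_short_a and the x axis of pins_short_b, either way round below 0.06 rad and angle between bracket_short_a's own z axis and vertical below 0.06 rad)) and ((distance between bracket_short_b and seat_short_a below 0.005 m and angle between the x axis of bracket_short_b and the x axis of pins_short_a, either way round below 0.06 rad and angle between bracket_short_b's own z axis and vertical below 0.06 rad) or (distance between bracket_short_b and seat_short_b below 0.005 m and angle between the x axis of bracket_short_b and the x axis of pins_short_b, either way round below 0.06 rad and angle between bracket_short_b's own z axis and vertical below 0.06 rad)) and linear speed of each of locking_plate, bracket_long_a, bracket_long_b, bracket_short_a, bracket_short_b below 0.02 m/s and value of joint cover below 0.006 m); the robot touches nothing.
It fails at once if Something else on the bench is pushed more than 5 cm or knocked over (distance of any of pot, tub, beaker, driver, screw_carton, tape_roll, round_lid from where it was at the start of the episode above 0.05 m or angle between any of pot, tub, beaker, screw_carton, tape_roll, round_lid's own z axis and vertical above 0.6 rad).
Of bracket_long_a, bracket_long_b, bracket_short_a, bracket_short_b only 2 to 4 are there at a start; the rules pass over those that are not, and their reading is None.
At some moment in a run one of bracket_long_a, bracket_long_b, bracket_short_a, bracket_short_b may be knocked a few centimetres aside while the robot is not near it.
Once in a run the grip may slacken for a moment while it holds something.
It also fails if it takes over 210 s, if anything falls off the work surface, if the arm or the gripper's body presses on something with over 40 N, if the wrist force passes 120 N, or if a joint passes its speed limit or range.

## Working session

There is one attempt and no reset: what is moved stays moved. The work goes in short steps, Python scripts to look and compute and a tool call to move; the robot and the scene stay as the last step left them, time stands still between calls to the robot, and variables do not carry over. Pictures are saved under pics/ and viewed, at most 14 in all, crops included, and the job is handed in when it is done.

Besides the shell and the picture viewer there is one more tool, called after ">>>" by a JSON object that holds its "op" and its "data", one argument or row to a line. apply_moves: Moves the arm, as the interface text tells. Its arguments: {"type":"object","properties":{"rows":{"type":"array"},"fingers":{"type":"number"},"grip_force":{"type":"number"}},"required":["rows"]}

```bash
mkdir -p pics
cat > h.py <<'E'
import numpy as np, cv2
from bench import sense, eyes, job, models
from scipy.spatial.transform import Rotation as Ro
def save(n,im): cv2.imwrite('pics/'+n+'.png', im[:,:,::-1])
def cam(name):
    c=eyes.get_calibration(name); K=np.array(c['intrinsics'])
    if name=='wrist':
        s=sense(); M=np.eye(4); M[:3,:3]=Ro.from_euler('xyz',s['tcp_rot'],degrees=True).as_matrix(); M[:3,3]=s['tool_pos']
        return K, M@np.array(c['mount'])
    E=np.eye(4); E[:3,:3]=c['R']; E[:3,3]=c['t']; return K, np.linalg.inv(E)
def cloud(name):
    K,T=cam(name); im,d=eyes.snapshot(name)
    v,u=np.mgrid[:480,:640]; P=np.stack([(u-K[0,2])/K[0,0]*d,(v-K[1,2])/K[1,1]*d,d],-1)
    W=P@T[:3,:3].T+T[:3,3]; W[d==0]=np.nan
    return im,d,W
def proj(name,X):
    K,T=cam(name); p=np.linalg.inv(T)@np.append(X,1); q=K@p[:3]; return q[:2]/q[2]
E
python3 - <<'E'
from h import *
print(sense())
for n in ['top','side']:
    im,d,W=cloud(n); save(n+'0',im); np.save(n+'0.npy',W)
    K,T=cam(n); print(n,K.tolist(),T.round(3).tolist())
for n in ['bracket_long_a','bracket_short_a','pins_long_a','pins_short_a','case','cover_handle','lock_seat','locking_plate','pot','tub','beaker','driver','screw_carton','tape_roll','round_lid']:
    print(n,[(np.round(r['xyz']).tolist(),round(r['confidence'],2)) for r in models.place_of(n,'top')])
print(eyes.get_calibration('wrist'))
E
```

```text
{'time': 0.0, 'joint_pos': array([ 6.60976680e+01,  7.51593109e+00,  8.53286435e+01, -8.19211774e-04,
        8.72624123e+01, -4.89204511e+00]), 'qd': array([-0.02222369, -0.00451501, -0.11330469,  0.05800517,  0.02091263,
        0.07439793]), 'joint_efforts': array([-2.97152612e-03, -5.69381118e+01, -5.00562358e+01, -5.46553401e-04,
        1.44925376e-02,  1.07181837e-07]), 'tool_pos': array([195.19244395, 566.77949829, 230.24195483]), 'tcp_rot': array([-1.79893333e+02, -8.30847089e-03,  1.60989745e+02]), 'ft_force': array([-0.49627866,  0.42077718,  0.7570583 ]), 'wrist_torque': array([-0.02528971, -0.02989108,  0.01693772]), 'grip_force': 0.0, 'finger_gap': 85.60914262421261}
top [[520.6962109486109, 0.0, 320.6731617764712], [0.0, 520.6962109486109, 233.46059462705028], [0.0, 0.0, 1.0]] [[-0.002, -0.999, 0.048, 448.293], [-1.0, 0.002, 0.002, 134.331], [-0.002, -0.048, -0.999, 1418.434], [0.0, 0.0, 0.0, 1.0]]
side [[586.069744665159, 0.0, 324.17725347494587], [0.0, 586.069744665159, 244.3491126482688], [0.0, 0.0, 1.0]] [[0.716, -0.536, 0.447, -110.849], [-0.698, -0.532, 0.48, -54
[... 589 characters left out ...]
2.0, 1.0], 0.48)]
driver [([334.0, 429.0, 1.0], 0.67)]
screw_carton [([290.0, 247.0, 2.0], 0.62)]
tape_roll [([257.0, -321.0, 2.0], 0.85)]
round_lid [([473.0, 548.0, -3.0], 0.58)]
{'intrinsics': array([[349.56155719,   0.        , 317.49485887],
       [  0.        , 349.56155719, 240.96830075],
       [  0.        ,   0.        ,   1.        ]]), 'mount': array([[-1.19658865e-03, -9.45523699e-01, -3.25551076e-01,
         8.39328734e+01],
       [ 9.99998922e-01, -1.40840235e-03,  4.14959270e-04,
        -1.41738384e+00],
       [-8.50860725e-04, -3.25550229e-01,  9.45524365e-01,
        -1.43176350e+02],
       [ 0.00000000e+00,  0.00000000e+00,  0.00000000e+00,
         1.00000000e+00]])}
```

View pics/top0.png

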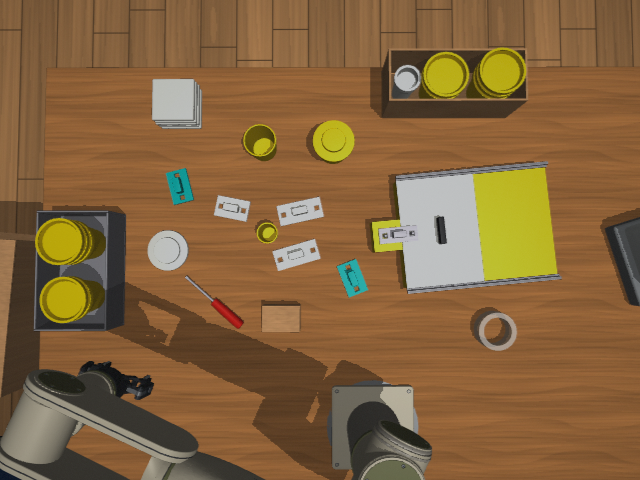

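View pics/side0.png

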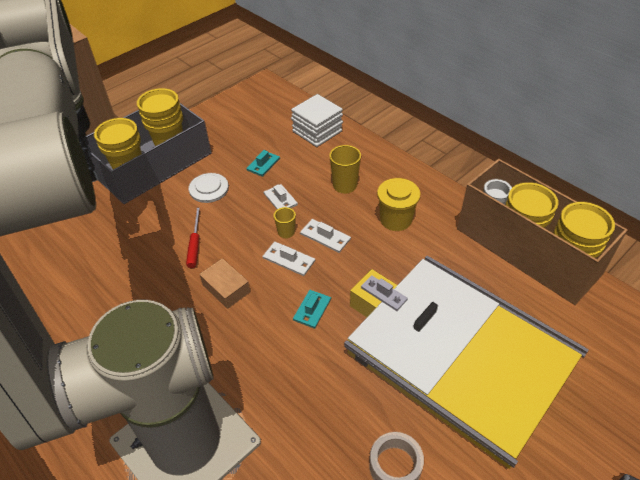

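Run:
```python
from h import *
W=np.load('top0.npy'); im=cv2.imread('pics/top0.png')[:,:,::-1]; hsv=cv2.cvtColor(im,cv2.COLOR_RGB2HSV)
K,T=cam('top')
def atz(uv,z):
    d=np.array([(uv[0]-K[0,2])/K[0,0],(uv[1]-K[1,2])/K[1,1],1]); r=T[:3,:3]@d; s=(z-T[2,3])/r[2]; return (T[:3,3]+s*r)[:2]
def fit(mask,z):
    n,l,st,c=cv2.connectedComponentsWithStats(mask.astype(np.uint8))
    i=1+np.argmax(st[1:,4]); vu=np.argwhere(l==i); h=np.array([atz((u,v),z) for v,u in vu],np.float32)
    return cv2.minAreaRect(h),st[i,4]
white=(hsv[...,1]<60)&(hsv[...,2]>130)
for nm,(u,v) in dict(LA=(297,255),LB=(300,210),S=(232,208)).items():
    m=np.zeros_like(white); m[v-26:v+27,u-32:u+33]=1
    print(nm,fit(white&m,8))
m=np.zeros_like(white); m[165:292,395:486]=1
print('cover',fit(white&m,60))
yel=(hsv[...,0]>22)&(hsv[...,0]<34)&(hsv[...,1]>150)
m=np.zeros_like(white); m[155:295,470:565]=1; print('deck',fit(yel&m,56))
# heights
for nm,(u,v) in dict(LA=(297,255),LB=(300,210),S=(232,208),lock=(399,234),handle=(440,230)).items(): print(nm,np.nanmax(W[v-3:v+4,u-3:u+4,2]), W[v,u].round(1))
print(atz((397,234),71))
```

```text
LA (((459.7452392578125, 203.8067626953125), (56.608680725097656, 120.41734313964844), 16.068805694580078), np.int32(870))
LB (((577.8576049804688, 193.73316955566406), (56.79298782348633, 119.95743560791016), 12.37752914428711), np.int32(857))
S (((585.85595703125, 378.5660705566406), (91.20503997802734, 56.111534118652344), 78.54715728759766), np.int32(628))
cover (((520.4951171875, -175.53196716308594), (236.22982788085938, 315.1792297363281), 89.5036849975586), np.int32(8513))
deck (((539.7561645507812, -371.9646911621094), (281.4181213378906, 189.44886779785156), 5.3825459480285645), np.int32(7759))
LA 45.938780706318084 [457.7 199.2  45.9]
LB 43.928138663725804 [577.1 191.6  40.4]
S 47.17031174614385 [582.9 372.4  39.2]
lock 108.20145416835567 [509.8 -61.3 103.8]
handle 99.00036565888263 [ 520.6 -168.3   89.1]
[511.38780303 -60.96467894]
```

```bash
cat > plan.py <<'E'
import sys, json
from h import *
def plan(way, step=50, rnd=0.5):
    """way: list of (x,y,z,yaw) ; prints calls of 5 rows, from measured pose"""
    s=sense(); p=np.array(s['tool_pos']); R=Ro.from_euler('xyz',s['tcp_rot'],degrees=True)
    rows=[]
    for w in way:
        g=np.array(w[:3],float); st=w[4] if len(w)>4 else step
        Rg=Ro.from_euler('xyz',[180,0,w[3]],degrees=True); rv=(R.inv()*Rg).as_rotvec()
        n=max(1,int(np.ceil(np.linalg.norm(g-p)/st)),int(np.ceil(np.linalg.norm(rv)/0.18)))
        p0,R0=p.copy(),R
        for i in range(1,n+1):
            d=np.round(R.inv().apply(p0+(g-p0)*i/n-p)/rnd)*rnd
            r=np.round((R.inv()*(R0*Ro.from_rotvec(rv*i/n))).as_rotvec(),3)
            rows.append([float(x) for x in d]+[float(x) for x in r])
            p=p+R.apply(d); R=R*Ro.from_rotvec(r)
    while len(rows)%5: rows.append([0]*6)
    for i in range(0,len(rows),5): print(json.dumps([[0 if abs(x)<1e-9 else x for x in r] for r in rows[i:i+5]]).replace('.0,',',').replace('.0]',']'))
    print('end',p.round(1), R.as_euler('xyz',degrees=True).round(2))
if __name__=='__main__': plan(eval(sys.argv[1]))
E
python3 plan.py "[(514,-58,215,95.4)]"
```

```text
[[-33.5, -32.5, 1, 0, 0, 0.076], [-36, -30, 1, 0, 0, 0.077], [-38.5, -27, 1.5, 0, 0, 0.076], [-40, -24, 1, 0, 0, 0.076], [-42, -20.5, 1, 0, 0, 0.077]]
[[-43, -18, 1, 0, 0, 0.076], [-45, -14, 1, 0, 0, 0.076], [-45.5, -11, 1, 0, 0, 0.077], [-46, -7, 1.5, 0, 0, 0.076], [-46.5, -4, 1, 0, 0, 0.076]]
[[-47, 0, 1, 0, 0, 0.076], [-46.5, 3, 1, 0, 0, 0.077], [-46.5, 7, 1, 0, 0, 0.076], [-45.5, 10.5, 1, 0, 0, 0.076], [-44.5, 13.5, 1.5, 0, 0, 0.077]]
end [513.7 -57.8 214.8] [180.    -0.    95.39]
```

Candidates in the top picture: the steel plate on the ledge and cover is at (397,234), and I choose it. The white brackets are long at (297,255), long at (300,210) and short at (232,208). I reject the turquoise look-alikes at (179,187) and (352,278), the round lid at (168,251) and the white stack at (177,103). Next I go over the locking plate and check it in a wrist view.

>>> {"op": "apply_moves", "data": {
  "rows": [
    [-33.5,-32.5,1,0,0,0.076],
    [-36,-30,1,0,0,0.077],
    [-38.5,-27,1.5,0,0,0.076],
    [-40,-24,1,0,0,0.076],
    [-42,-20.5,1,0,0,0.077]
  ],
  "fingers": 60
}}

```text
time: 1.48
tool_pos: [302.3, 357.6, 225.9]
tcp_rot: [180.0, 0.0, 139.0]
ft_force: [1.8, -0.2, -0.5]
finger_gap: 59.8
grip_force: 0.0
```

>>> {"op": "apply_moves", "data": {
  "rows": [
    [-43,-18,1,0,0,0.076],
    [-45,-14,1,0,0,0.076],
    [-45.5,-11,1,0,0,0.077],
    [-46,-7,1.5,0,0,0.076],
    [-46.5,-4,1,0,0,0.076]
  ]
}}

```text
time: 2.1
tool_pos: [408.3, 149.2, 220.6]
tcp_rot: [179.9, 0.0, 117.1]
ft_force: [-0.5, 0.5, 0.1]
finger_gap: 59.9
grip_force: 0.0
```

>>> {"op": "apply_moves", "data": {
  "rows": [
    [-47,0,1,0,0,0.076],
    [-46.5,3,1,0,0,0.077],
    [-46.5,7,1,0,0,0.076],
    [-45.5,10.5,1,0,0,0.076],
    [-44.5,13.5,1.5,0,0,0.077]
  ]
}}

```text
time: 2.72
tool_pos: [514.4, -59.4, 215.0]
tcp_rot: [180.0, 0.0, 95.2]
ft_force: [1.1, 0.9, 0.1]
finger_gap: 60.2
grip_force: 0.0
```

Run:
```python
from h import *
s=sense(); print(s['time'],s['tool_pos'],s['tcp_rot'],s['qd'].round(1))
im,d,W=cloud('wrist'); save('w1',im); np.save('w1.npy',W)
print(proj('wrist',[511,-61,71]), s['time'])
```

```text
2.725 [514.38655307 -59.40342444 215.01541153] [1.79959767e+02 5.94781664e-03 9.52282159e+01] [-33.7  31.3 -27.7   0.1  -3.8   1.5]
[312.61494776 219.03559086] 2.725
```

View pics/w1.png

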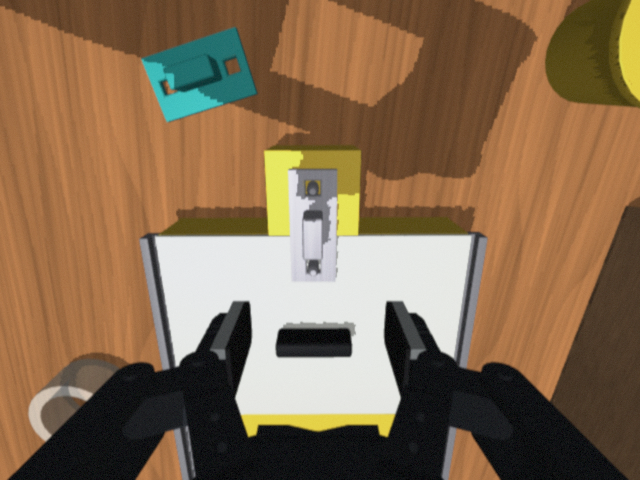

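The wrist view shows the steel plate at (313,225) on the yellow ledge, with its pin tips at (313,187) and (313,266). The black handle is at (314,342), and the turquoise look-alike is at upper left. The arm was still settling, so I measure again now.

```bash
cat >> h.py <<'E'
def settle(n=4):
    for _ in range(n): eyes.snapshot('wrist')
def ray(name,uv,z,KT=None):
    K,T=KT or cam(name); d=np.array([(uv[0]-K[0,2])/K[0,0],(uv[1]-K[1,2])/K[1,1],1]); r=T[:3,:3]@d
    return (T[:3,3]+(z-T[2,3])/r[2]*r)
E
python3 - <<'E'
from h import *
settle(4); s=sense(); print(s['time'],s['tool_pos'].round(2),s['tcp_rot'].round(2),abs(s['qd']).max().round(2))
KT=cam('wrist'); im,d,W=cloud('wrist'); np.save('w2.npy',W); save('w2',im)
print(np.c_[np.arange(150,400,8),W[150:400:8,313].round(1)])
print(im[200:300:6,[285,293,300,313,325,333,342]].mean(-1).round())
print(ray('wrist',(313,187),71),ray('wrist',(313,266),71))
E
```

```text
2.975 [513.52 -57.74 214.66] [-1.7998e+02 -3.0000e-02  9.5380e+01] 1.26
[[ 150.   503.6    0.7   48.9]
 [ 158.   504.2   -4.7   62.1]
 [ 166.   504.8  -10.9   64.4]
 [ 174.   505.4  -16.5   70.8]
 [ 182.   506.   -23.1   70.2]
 [ 190.   506.5  -26.9   85.2]
 [ 198.   507.1  -36.    72.1]
 [ 206.   507.7  -42.9   71.3]
 [ 214.   508.2  -47.1   81.6]
 [ 222.   508.6  -48.4  101. ]
 [ 230.   509.2  -54.7  100.9]
 [ 238.   509.7  -61.2  101.1]
 [ 246.   510.3  -67.3  102.2]
 [ 254.   510.9  -74.5  100.8]
 [ 262.   512.3  -94.3   69.1]
 [ 270.   512.6  -96.1   82.7]
 [ 278.   513.6 -108.8   71.5]
 [ 286.   514.5 -120.5   63.9]
 [ 294.   515.3 -128.9   63.5]
 [ 302.   516.  -137.    64.1]
 [ 310.   516.8 -146.8   62. ]
 [ 318.   517.6 -155.    62.8]
 [ 326.   518.3 -163.3   63.8]
 [ 334.   518.6 -165.3   74.3]
 [ 342.   518.9 -166.    85.8]
 [ 350.   519.3 -170.8   91.1]
 [ 358.   520.2 -180.7   89.4]
 [ 366.   522.5 -210.5   63. ]
 [ 374.   523.4 -220.3   63.1]
 [ 382.   524.3 -230.9   62.5]
 [ 390.   525.2 -240.6   63. ]
 [ 398.   526.1 -251.1   63. ]]
[[185. 229. 221. 175. 129. 218. 181.]
 [185. 228. 226. 153. 178. 221. 182.]
 [187. 229. 225. 102. 128. 220. 183.]
 [185. 226. 224.  70. 128. 219. 182.]
 [185. 227. 225. 219. 124. 220. 182.]
 [186. 227. 224. 222. 125. 218. 182.]
 [182. 224. 221. 221. 128. 217. 179.]
 [234. 223. 223. 219. 125. 216. 232.]
 [231. 222. 221. 217. 218. 211. 232.]
 [234. 219. 223. 211. 215. 215. 232.]
 [233. 219. 219. 195. 216. 213. 234.]
 [233. 217. 216.  71. 217. 208. 232.]
 [233. 215. 216. 143. 213. 209. 231.]
 [232. 215. 213. 198. 211. 207. 232.]
 [232. 228. 227. 225. 228. 228. 233.]
 [232. 232. 232. 233. 232. 233. 232.]
 [232. 232. 233. 232. 232. 233. 232.]]
[506.26271876 -26.60558553  71.        ] [512.56714375 -96.91867152  71.        ]
```

```bash
cat >> h.py <<'E'
def rect(W,zlo,zhi,roi,im=None,colmask=None):
    x0,x1,y0,y1=roi
    m=(W[...,2]>zlo)&(W[...,2]<zhi)&(W[...,0]>x0)&(W[...,0]<x1)&(W[...,1]>y0)&(W[...,1]<y1)
    if colmask is not None: m&=colmask
    m=cv2.morphologyEx(m.astype(np.uint8),cv2.MORPH_OPEN,np.ones((3,3)))
    n,l,st,c=cv2.connectedComponentsWithStats(m); i=1+np.argmax(st[1:,4])
    (c,wh,a)=cv2.minAreaRect(W[l==i][:,:2].astype(np.float32))
    if wh[0]<wh[1]: wh=wh[::-1]; a+=90
    return np.round(c,1),np.round(wh,1),round(a%180,1),int(st[i,4])
E
python3 - <<'E'
from h import *
W=np.load('w2.npy')
print('rail',rect(W,96,107,(470,550,-110,-10)))
print('plate',rect(W,67.5,107,(470,550,-130,0)))
print('handle',rect(W,84,97,(450,590,-230,-120)))
m=(abs(W[...,2]-63)<3); 
print('cover',rect(W,59,67,(300,750,-300,-40)))
E
python3 plan.py "[(511.5,-61.5,150,95.4,40),(511.5,-61.5,75,95.4,20)]"
```

```text
rail (array([510. , -63.9]), array([34.1, 15.6]), 95.6, 850)
plate (array([510.2, -64.2]), array([100.8,  40.1]), 95.4, 5133)
handle (array([ 520.3, -172.6]), array([69.8, 16.1]), 5.4, 1348)
cover (array([ 519. , -155.5]), array([282.6, 238.6]), 5.4, 37311)
[[-2, -1, 32.5, 0, 0, 0], [-2, -1.5, 32, 0, 0, 0.001], [0, 0, 19, 0, 0, 0], [0, 0, 18.5, 0, 0, 0], [0, 0, 19, 0, 0, 0]]
[[0, 0, 18.5, 0, 0, 0], [0, 0, 0, 0, 0, 0], [0, 0, 0, 0, 0, 0], [0, 0, 0, 0, 0, 0], [0, 0, 0, 0, 0, 0]]
end [511.3 -61.4  75.2] [-1.7999e+02 -2.0000e-02  9.5370e+01]
```

```bash
python3 plan.py "[(510.2,-64,150,95.4,40),(510.2,-64,76,95.4,15)]"
```

```text
[[-3, -2, 32.5, 0, 0, 0], [-3.5, -2, 32, 0, 0, 0.001], [0, 0, 15, 0, 0, 0], [0, 0, 14.5, 0, 0, 0], [0, 0, 15, 0, 0, 0]]
[[0, 0, 15, 0, 0, 0], [0, 0, 14.5, 0, 0, 0], [0, 0, 0, 0, 0, 0], [0, 0, 0, 0, 0, 0], [0, 0, 0, 0, 0, 0]]
end [510.1 -64.1  76.2] [-1.7999e+02 -2.0000e-02  9.5370e+01]
```

>>> {"op": "apply_moves", "data": {
  "rows": [
    [-3,-2,32.5,0,0,0],
    [-3.5,-2,32,0,0,0],
    [0,0,15,0,0,0],
    [0,0,14.5,0,0,0],
    [0,0,15,0,0,0]
  ]
}}

```text
time: 3.65
tool_pos: [511.1, -64.5, 106.0]
tcp_rot: [179.9, 0.0, 95.4]
ft_force: [-0.1, -0.8, 0.7]
finger_gap: 60.0
grip_force: 0.0
```

>>> {"op": "apply_moves", "data": {
  "rows": [
    [0,0,15,0,0,0],
    [0,0,14.5,0,0,0],
    [0,0,0,0,0,0],
    [0,0,0,0,0,0],
    [0,0,0,0,0,0]
  ]
}}

```text
time: 4.28
tool_pos: [511.0, -64.9, 77.0]
tcp_rot: [179.9, 0.0, 95.4]
ft_force: [0.2, 0.5, -1.0]
finger_gap: 60.2
grip_force: 0.0
```

>>> {"op": "apply_moves", "data": {
  "rows": [
    [0,0,0,0,0,0],
    [0,0,0,0,0,0],
    [0,0,0,0,0,0],
    [0,0,0,0,0,0],
    [0,0,0,0,0,0]
  ],
  "fingers": 0,
  "grip_force": 60
}}

```text
time: 4.9
tool_pos: [510.7, -64.8, 76.7]
tcp_rot: [180.0, 0.0, 95.4]
ft_force: [0.6, 0.0, 4.2]
finger_gap: 15.2
grip_force: 59.6
```

>>> {"op": "apply_moves", "data": {
  "rows": [
    [0,0,0,0,0,0],
    [0,0,-10,0,0,0],
    [0,0,-15,0,0,0],
    [0,0,-20,0,0,0],
    [0,0,-20,0,0,0]
  ]
}}

```text
time: 5.52
tool_pos: [509.9, -64.7, 142.5]
tcp_rot: [-180.0, -0.0, 95.4]
ft_force: [0.1, -0.2, -2.6]
finger_gap: 14.8
grip_force: 59.1
```

```bash
python3 -c "
from h import *
s=sense(); print(s['tool_pos'],s['tcp_rot'],s['finger_gap'],s['grip_force'],s['ft_force'])"; python3 plan.py "[(515,-20,150,95.4),(630,30,150,95.4,40),(630,30,40,95.4,30),(630,30,13.5,95.4,10)]"
```

```text
[509.92724945 -64.67303415 142.47968817] [-1.79955867e+02 -3.29198974e-03  9.53860879e+01] 14.836410256253304 59.132373332977295 [ 0.1150551  -0.16824407 -2.60717637]
[[44, 9, -7.5, -0.001, 0, 0], [9.5, 30, 0, 0, 0, 0], [10, 29.5, 0, 0, 0, 0], [9.5, 30, 0, 0, 0, 0], [10, 30, 0, 0, 0, 0]]
[[0, 0, 27.5, 0, 0, 0], [0, 0, 27.5, 0, 0, 0], [0, 0, 27.5, 0, 0, 0], [0, 0, 27.5, 0, 0, 0], [0, 0, 9, 0, 0, 0]]
[[0, 0, 8.5, 0, 0, 0], [0, 0, 9, 0, 0, 0], [0, 0, 0, 0, 0, 0], [0, 0, 0, 0, 0, 0], [0, 0, 0, 0, 0, 0]]
end [630.1  30.   13.5] [179.99  -0.    95.39]
```

>>> {"op": "apply_moves", "data": {
  "rows": [
    [44,9,-7.5,0,0,0],
    [9.5,30,0,0,0,0],
    [10,29.5,0,0,0,0],
    [9.5,30,0,0,0,0],
    [10,30,0,0,0,0]
  ]
}}

```text
time: 6.15
tool_pos: [631.1, 30.4, 149.5]
tcp_rot: [-180.0, 0.0, 95.4]
ft_force: [0.6, -0.2, -1.9]
finger_gap: 15.0
grip_force: 59.3
```

>>> {"op": "apply_moves", "data": {
  "rows": [
    [0,0,27.5,0,0,0],
    [0,0,27.5,0,0,0],
    [0,0,27.5,0,0,0],
    [0,0,27.5,0,0,0],
    [0,0,9,0,0,0]
  ]
}}

```text
time: 6.78
tool_pos: [628.7, 30.0, 28.0]
tcp_rot: [-179.8, -0.0, 95.4]
ft_force: [-0.5, 0.0, -2.2]
finger_gap: 14.7
grip_force: 59.5
```

>>> {"op": "apply_moves", "data": {
  "rows": [
    [0,0,8,0,0,0],
    [0,0,8,0,0,0],
    [0,0,0,0,0,0],
    [0,0,0,0,0,0],
    [0,0,0,0,0,0]
  ]
}}

```text
time: 7.4
tool_pos: [630.7, 30.0, 14.2]
tcp_rot: [180.0, 0.0, 95.4]
ft_force: [0.2, -0.2, -1.9]
finger_gap: 14.9
grip_force: 59.5
```

```bash
python3 -c "
from h import *
settle(2);s=sense(); print(s['tool_pos'],s['tcp_rot'],s['finger_gap'],s['grip_force'],s['ft_force'])"
```

```text
[630.59463961  29.99663527  14.05079704] [1.79984694e+02 3.13772894e-04 9.53831532e+01] 14.838068631276002 59.54746127128601 [ 0.46660577 -0.92059257 -2.49289201]
```

>>> {"op": "apply_moves", "data": {
  "rows": [
    [0,0,0,0,0,0],
    [0,0,0,0,0,0],
    [0,0,0,0,0,0],
    [0,0,-30,0,0,0],
    [0,0,-50,0,0,0]
  ],
  "fingers": 50
}}

```text
time: 8.12
tool_pos: [628.5, 30.0, 92.1]
tcp_rot: [-179.7, -0.0, 95.4]
ft_force: [0.5, 0.2, 0.2]
finger_gap: 50.1
grip_force: 0.0
```

```bash
python3 plan.py "[(600,0,150,85,50),(520.4,-173.0,140,5.4,40),(520.4,-173.0,68,5.4,18)]"
```

```text
[[-13.5, -15.5, -29, -0.003, 0, 0.091], [-15, -14.5, -29, -0.002, 0, 0.09], [-22.5, -8, 1.5, 0, 0, 0.174], [-23.5, -4, 1, 0, 0, 0.173], [-23.5, 0, 1.5, 0, 0, 0.174]]
[[-23.5, 4, 1, 0, 0, 0.174], [-22.5, 8.5, 1.5, 0, 0, 0.173], [-20.5, 12, 1, 0, 0, 0.174], [-18.5, 15, 1.5, 0, 0, 0.174], [-15, 18.5, 1, 0, 0, 0.173]]
[[0, 0, 14.5, 0, 0, 0], [0, 0, 14.5, 0, 0, 0], [0, 0, 14.5, 0, 0, 0], [0, 0, 14.5, 0, 0, 0], [0, 0, 14, 0, 0, 0]]
end [ 520.6 -173.1   68.2] [-179.99    0.      5.43]
```

>>> {"op": "apply_moves", "data": {
  "rows": [
    [-13.5,-15.5,-29,0,0,0.091],
    [-15,-14.5,-29,0,0,0.09],
    [-22.5,-8,1.5,0,0,0.174],
    [-23.5,-4,1,0,0,0.173],
    [-23.5,0,1.5,0,0,0.174]
  ]
}}

```text
time: 8.75
tool_pos: [571.9, -65.3, 148.1]
tcp_rot: [180.0, -0.0, 54.8]
ft_force: [-0.3, -0.2, -0.1]
finger_gap: 50.3
grip_force: 0.0
```

>>> {"op": "apply_moves", "data": {
  "rows": [
    [-23.5,4,1,0,0,0.174],
    [-22.5,8.5,1.5,0,0,0.173],
    [-20.5,12,1,0,0,0.174],
    [-18.5,15,1.5,0,0,0.174],
    [-15,18.5,1,0,0,0.173]
  ]
}}

```text
time: 9.38
tool_pos: [522.2, -173.8, 141.9]
tcp_rot: [180.0, -0.0, 5.1]
ft_force: [0.2, 0.2, 0.3]
finger_gap: 49.6
grip_force: 0.0
```

>>> {"op": "apply_moves", "data": {
  "rows": [
    [0,0,14.5,0,0,0],
    [0,0,14.5,0,0,0],
    [0,0,14.5,0,0,0],
    [0,0,10,0,0,0],
    [0,0,0,0,0,0]
  ]
}}

```text
time: 10.0
tool_pos: [521.8, -172.3, 86.9]
tcp_rot: [-179.9, 0.1, 5.5]
ft_force: [-1.7, 0.2, 1.9]
finger_gap: 50.2
grip_force: 0.0
```

```bash
python3 -c "
from h import *
settle(3);s=sense(); print(s['tool_pos'],s['tcp_rot'],s['finger_gap'],s['grip_force'],s['ft_force'])"; python3 plan.py "[(520.4,-173.0,68,5.4,18)]"
```

```text
[ 522.9414693  -173.14038504   88.82351067] [ 1.79977342e+02 -4.10897900e-02  5.45474875e+00] 49.636447944716956 0.0 [0.16769462 0.41590935 0.86218691]
[[-1.5, 0, 10.5, 0, 0, 0], [-1, -0.5, 10.5, 0, -0.001, 0.001], [0, 0, 0, 0, 0, 0], [0, 0, 0, 0, 0, 0], [0, 0, 0, 0, 0, 0]]
end [ 520.4 -172.9   67.8] [1.7998e+02 2.0000e-02 5.4000e+00]
```

>>> {"op": "apply_moves", "data": {
  "rows": [
    [-1.5,0,10.5,0,0,0],
    [-1,0,10.5,0,0,0],
    [0,0,0,0,0,0],
    [0,0,0,0,0,0],
    [0,0,0,0,0,0]
  ]
}}

```text
time: 10.78
tool_pos: [520.3, -173.5, 67.7]
tcp_rot: [180.0, -0.0, 5.4]
ft_force: [-0.3, -0.2, -0.0]
finger_gap: 50.1
grip_force: 0.0
```

>>> {"op": "apply_moves", "data": {
  "rows": [
    [0,0,0,0,0,0],
    [0,0,0,0,0,0],
    [0,0,0,0,0,0],
    [0,0,0,0,0,0],
    [0,0,0,0,0,0]
  ],
  "fingers": 0,
  "grip_force": 40
}}

```text
time: 11.4
tool_pos: [520.2, -173.4, 67.6]
tcp_rot: [180.0, -0.0, 5.4]
ft_force: [-1.6, 0.2, 5.6]
finger_gap: 15.6
grip_force: 41.3
```

>>> {"op": "apply_moves", "data": {
  "rows": [
    [0,10,0,0,0,0],
    [0,25,0,0,0,0],
    [0,25,0,0,0,0],
    [0,25,0,0,0,0],
    [0,25,0,0,0,0]
  ]
}}

```text
time: 12.02
tool_pos: [530.6, -283.4, 67.7]
tcp_rot: [-180.0, -0.0, 5.4]
ft_force: [-0.6, 2.8, 5.0]
finger_gap: 15.3
grip_force: 41.5
```

>>> {"op": "apply_moves", "data": {
  "rows": [
    [0,25,0,0,0,0],
    [0,25,0,0,0,0],
    [0,15,0,0,0,0],
    [0,7,0,0,0,0],
    [0,0,0,0,0,0]
  ]
}}

```text
time: 12.65
tool_pos: [537.5, -355.4, 67.7]
tcp_rot: [179.9, -0.0, 5.4]
ft_force: [0.6, -2.1, 4.3]
finger_gap: 15.7
grip_force: 41.6
```

```bash
python3 -c "
from h import *
settle(3);s=sense(); print(s['tool_pos'],s['tcp_rot'],s['finger_gap'],s['grip_force'],s['ft_force'])"
```

```text
[ 537.39627304 -354.70493346   67.67790143] [ 1.79945337e+02 -2.00701117e-02  5.43534937e+00] 14.828854387107146 41.68888986110687 [-0.87220006 -2.0532555   5.05790314]
```

>>> {"op": "apply_moves", "data": {
  "rows": [
    [0,0,0,0,0,0],
    [0,0,0,0,0,0],
    [0,0,-30,0,0,0],
    [-5,-35,-40,0,0,0],
    [-5,-50,-40,0,0,0]
  ],
  "fingers": 50
}}

```text
time: 13.42
tool_pos: [518.9, -271.6, 176.7]
tcp_rot: [-180.0, 0.0, 5.3]
ft_force: [1.2, -0.0, 0.2]
finger_gap: 50.2
grip_force: 0.0
```

>>> {"op": "apply_moves", "data": {
  "rows": [
    [-5,-50,-20,0,0,0],
    [-5,-45,0,0,0,0],
    [0,0,0,0,0,0],
    [0,0,0,0,0,0],
    [0,0,0,0,0,0]
  ]
}}

```text
time: 14.05
tool_pos: [500.5, -179.4, 195.8]
tcp_rot: [-180.0, 0.0, 5.4]
ft_force: [0.6, 0.4, 0.3]
finger_gap: 50.1
grip_force: 0.0
```

```bash
python3 -c "
from h import *
s=sense(); print(s['time'],s['tool_pos'],s['tcp_rot'],abs(s['qd']).max())
im,d,W=cloud('wrist'); np.save('w3.npy',W); save('w3',im)"
```

```text
14.05 [ 500.50941793 -179.36932353  195.84946571] [-1.79994229e+02  3.00227334e-02  5.37910296e+00] 0.3624847101514589
```

View pics/w3.png

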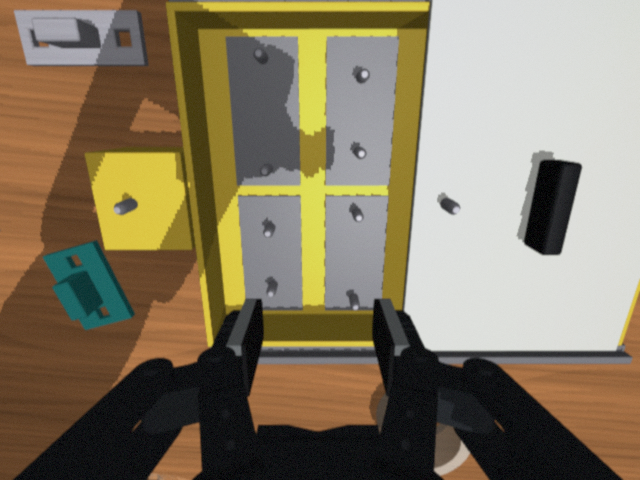

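The wrist view shows the bay with four boards:
- **Long pins:** upper left (260,55)/(265,170) and lower right (357,214)/(353,300).
- **Short pins:** upper right (363,75)/(360,152) and lower left (268,229)/(271,287).

Also visible are the locking plate at top left, the ledge pin at (124,206) and the cover pin at (450,204).

Run:
```python
from h import *
W=np.load('w3.npy')
c,s=np.cos(np.radians(5.4)),np.sin(np.radians(5.4)); O=np.array([520.5,-173.5])
L=(W[...,:2]-O)@np.array([[c,-s],[s,c]])   # case coords
for n,px,py in [('LA',67-46,42),('LA',67+46,42),('SA',67-31,-42),('SA',67+31,-42),('SB',-67-31,42),('SB',-67+31,42),('LB',-67-46,-42),('LB',-67+46,-42)]:
    m=(W[...,2]>27)&(W[...,2]<38)&(np.hypot(L[...,0]-px,L[...,1]-py)<14)
    m2=(abs(W[...,2]-9)<4)
    print(n,px,py,m.sum(),(L[m].mean(0)-[px,py]).round(2), (np.median(L[m],axis=0)-[px,py]).round(2), W[m][:,2].max().round(1))
m=(W[...,2]>80)&(np.hypot(L[...,0],L[...,1]+145-0-1000*0)<0)
for nm,px,py in [('ledge',0,145),('coverpin',0,75-182)]:
    m=(W[...,2]>80)&(W[...,2]<92)&(np.hypot(L[...,0]-px,L[...,1]-py)<15); print(nm,m.sum(),(L[m].mean(0)-[px,py]).round(2))
m=(W[...,2]>84)&(W[...,2]<97)&(abs(L[...,0])<60)&(abs(L[...,1]+182)<40); print('handle',L[m].mean(0),m.sum())
print('plate',rect(W,4,48,(590,670,-40,100)))
```

```text
LA 21 42 87 [ 1.17 -0.86] [ 1.3  -1.05] 32.7
LA 113 42 123 [ 0.27 -0.79] [ 0.13 -1.02] 33.1
SA 36 -42 90 [0.84 0.08] [0.7 0.3] 33.2
SA 98 -42 113 [ 0.11 -0.04] [ 0.08 -0.04] 33.9
SB -98 42 64 [ 2.22 -0.66] [ 2.44 -0.91] 32.9
SB -36 42 75 [ 1.51 -0.68] [ 1.7  -0.95] 32.4
LB -113 -42 59 [ 2.28 -0.12] [ 2.33 -0.06] 32.7
LB -21 -42 74 [1.41 0.06] [1.62 0.21] 32.7
ledge 137 [ 1.41 -2.07]
coverpin 125 [1.31 0.23]
handle [   2.85543642 -180.53209618] 2445
plate (array([630.5,  30.5]), array([102. ,  40.3]), 95.3, 6431)
```

```bash
python3 plan.py "[(462,198,150,106.0)]"
```

```text
[[-0.5, -38, 4.5, 0, 0, -0.176], [6.5, -37.5, 4.5, 0, 0, -0.175], [13, -35.5, 5, 0, 0, -0.176], [18.5, -33, 4.5, 0, 0, -0.176], [24.5, -29, 4.5, 0, 0, -0.175]]
[[29, -24.5, 4.5, 0, 0, -0.176], [33, -19, 4.5, 0, 0, -0.176], [35.5, -13, 4.5, -0.001, 0, -0.175], [37.5, -6.5, 5, 0, 0, -0.176], [38, 0, 4.5, 0, 0, -0.175]]
end [462.1 198.2 149.9] [1.7998e+02 1.0000e-02 1.0598e+02]
```

>>> {"op": "apply_moves", "data": {
  "rows": [
    [-0.5,-38,4.5,0,0,-0.176],
    [6.5,-37.5,4.5,0,0,-0.175],
    [13,-35.5,5,0,0,-0.176],
    [18.5,-33,4.5,0,0,-0.176],
    [24.5,-29,4.5,0,0,-0.175]
  ]
}}

```text
time: 14.72
tool_pos: [481.3, 10.5, 172.9]
tcp_rot: [-180.0, 0.0, 56.0]
ft_force: [0.2, 0.4, -0.2]
finger_gap: 50.2
grip_force: 0.0
```

>>> {"op": "apply_moves", "data": {
  "rows": [
    [29,-24.5,4.5,0,0,-0.176],
    [33,-19,4.5,0,0,-0.176],
    [35.5,-13,4.5,0,0,-0.175],
    [37.5,-6.5,5,0,0,-0.176],
    [38,0,4.5,0,0,-0.175]
  ]
}}

```text
time: 15.35
tool_pos: [462.0, 199.6, 149.8]
tcp_rot: [-180.0, 0.0, 106.3]
ft_force: [0.5, -0.7, 1.2]
finger_gap: 50.2
grip_force: 0.0
```

```bash
cat >> h.py <<'E'
def look(cx,cy,r=75,name=None):
    settle(4); s=sense(); print(s['time'],s['tool_pos'].round(1),s['tcp_rot'].round(1),abs(s['qd']).max().round(1))
    im,d,W=cloud('wrist')
    if name: save(name,im)
    hsv=cv2.cvtColor(im,cv2.COLOR_RGB2HSV); wm=(hsv[...,1]<70)&(np.hypot(W[...,0]-cx,W[...,1]-cy)<r)
    a=rect(W,3,46,(0,900,-500,700),colmask=wm); b=rect(W,30,46,(0,900,-500,700),colmask=wm)
    print('plate',a); print('rail',b); return a,b
E
python3 - <<'E'
from h import *
look(460,204,name='w4')
E
```

```text
15.55 [461.8 198.8 149.8] [-179.9    0.   106. ] 1.5
plate (array([458.5, 203. ]), array([120.2,  56.2]), 106.4, 8772)
rail (array([458.1, 203.4]), array([39.7, 17.5]), 106.2, 1197)
```

View pics/w4.png

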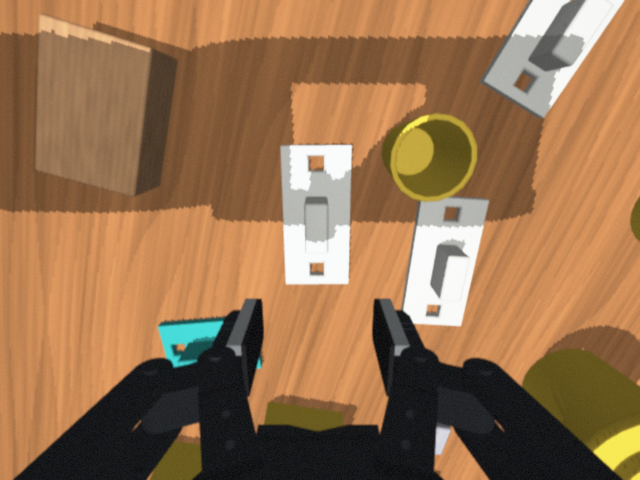

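The wrist view shows the white long bracket at (316,215). The pot is at (432,157), the second long bracket at (445,265) and the turquoise one at (210,340). Now I grasp the first.

```bash
python3 plan.py "[(458.4,203.2,110,106.3,20),(458.4,203.2,40,106.3,25),(458.4,203.2,13.5,106.3,14)]"
```

```text
[[2, -0.5, 13.5, 0, 0, -0.002], [2, -1, 13, 0, 0, -0.002], [1.5, -0.5, 13.5, -0.001, 0, -0.002], [0, 0, 23.5, 0, 0, 0], [0, 0, 23, 0, 0, 0]]
[[0, 0, 23.5, 0, 0, 0], [0, 0, 13, 0, 0, 0], [0, 0, 13.5, 0, 0, 0], [0, 0, 0, 0, 0, 0], [0, 0, 0, 0, 0, 0]]
end [458.6 203.   13.5] [1.7998e+02 3.0000e-02 1.0627e+02]
```

>>> {"op": "apply_moves", "data": {
  "rows": [
    [2,-0.5,13.5,0,0,-0.002],
    [2,-1,13,0,0,-0.002],
    [1.5,-0.5,13.5,0,0,-0.002],
    [0,0,23.5,0,0,0],
    [0,0,23,0,0,0]
  ]
}}

```text
time: 16.23
tool_pos: [458.0, 203.5, 62.2]
tcp_rot: [-180.0, 0.0, 106.4]
ft_force: [-0.5, -0.3, 0.3]
finger_gap: 49.9
grip_force: 0.0
```

>>> {"op": "apply_moves", "data": {
  "rows": [
    [0,0,23.5,0,0,0],
    [0,0,13,0,0,0],
    [0,0,13.5,0,0,0],
    [0,0,0,0,0,0],
    [0,0,0,0,0,0]
  ]
}}

```text
time: 16.85
tool_pos: [458.9, 203.9, 14.3]
tcp_rot: [179.9, -0.0, 106.4]
ft_force: [-0.2, 0.3, -0.5]
finger_gap: 50.1
grip_force: 0.0
```

>>> {"op": "apply_moves", "data": {
  "rows": [
    [0,0,0,0,0,0],
    [0,0,0,0,0,0],
    [0,0,0,0,0,0],
    [0,0,0,0,0,0],
    [0,0,0,0,0,0]
  ],
  "fingers": 0,
  "grip_force": 80
}}

```text
time: 17.48
tool_pos: [459.1, 204.0, 14.7]
tcp_rot: [179.9, -0.0, 106.4]
ft_force: [-1.4, -0.0, 5.5]
finger_gap: 16.0
grip_force: 79.0
```

>>> {"op": "apply_moves", "data": {
  "rows": [
    [0,0,-10,0,0,0],
    [0,0,-25,0,0,0],
    [0,0,-35,0,0,0],
    [0,0,-35,0,0,0],
    [0,0,-25,0,0,0]
  ]
}}

```text
time: 18.1
tool_pos: [458.6, 203.9, 145.8]
tcp_rot: [179.9, -0.0, 106.4]
ft_force: [0.1, -0.0, -1.6]
finger_gap: 16.4
grip_force: 78.2
```

```bash
python3 plan.py "[(583.7,-125.7,130,5.4),(583.7,-125.7,60,5.4,30)]"
```

```text
[[-35, 2.5, 1.5, 0, 0, 0.176], [-34, 9, 1.5, 0, 0, 0.177], [-32.5, 15, 2, 0, 0, 0.176], [-29, 20, 1.5, 0, -0.001, 0.176], [-25, 24.5, 1.5, 0, 0, 0.176]]
[[-20, 29, 1.5, 0.001, 0, 0.177], [-15, 32, 1.5, 0, 0, 0.176], [-9, 34, 1.5, 0, 0, 0.176], [-3, 35, 2, 0, 0, 0.176], [3, 35, 1.5, 0, 0, 0.177]]
[[0, 0, 23.5, 0, 0, 0], [0, 0, 23, 0, 0, 0], [0, 0, 23.5, 0, 0, 0], [0, 0, 0, 0, 0, 0], [0, 0, 0, 0, 0, 0]]
end [ 583.5 -125.5   59.9] [-1.7999e+02 -2.0000e-02  5.3800e+00]
```

>>> {"op": "apply_moves", "data": {
  "rows": [
    [-35,2.5,1.5,0,0,0.176],
    [-34,9,1.5,0,0,0.177],
    [-32.5,15,2,0,0,0.176],
    [-29,20,1.5,0,0,0.176],
    [-25,24.5,1.5,0,0,0.176]
  ]
}}

```text
time: 18.73
tool_pos: [520.7, 37.8, 135.9]
tcp_rot: [-180.0, 0.0, 55.6]
ft_force: [0.3, 1.2, -1.4]
finger_gap: 16.7
grip_force: 78.2
```

>>> {"op": "apply_moves", "data": {
  "rows": [
    [-20,29,1.5,0,0,0.177],
    [-15,32,1.5,0,0,0.176],
    [-9,34,1.5,0,0,0.176],
    [-3,35,2,0,0,0.176],
    [3,35,1.5,0,0,0.177]
  ]
}}

```text
time: 19.35
tool_pos: [583.1, -126.7, 127.8]
tcp_rot: [-180.0, 0.0, 5.0]
ft_force: [0.3, -0.5, -1.7]
finger_gap: 16.4
grip_force: 78.2
```

>>> {"op": "apply_moves", "data": {
  "rows": [
    [0,0,23.5,0,0,0],
    [0,0,23,0,0,0],
    [0,0,23.5,0,0,0],
    [0,0,0,0,0,0],
    [0,0,0,0,0,0]
  ]
}}

```text
time: 19.98
tool_pos: [583.6, -125.8, 58.8]
tcp_rot: [180.0, -0.0, 5.4]
ft_force: [0.1, -0.2, -0.8]
finger_gap: 16.5
grip_force: 78.4
```

```bash
python3 -c "
from h import *
im,d,W=cloud('wrist'); settle(1); s=sense(); print(s['tool_pos'],s['tcp_rot'],s['finger_gap'],s['grip_force'],s['ft_force'])
save('w5',im)"; python3 plan.py "[(584,-125.7,24,5.4,8)]"
```

```text
[ 584.19656026 -125.9290692    59.41733204] [ 1.79948810e+02 -1.26744687e-01  5.37790653e+00] 16.466871451856854 78.3517849445343 [-0.5377862  -0.46655687 -1.69399995]
[[0, 0, 7, 0, 0, 0], [0, 0, 7, 0, -0.001, 0], [0, 0, 7.5, 0.001, 0, 0], [0, 0, 7, 0, -0.001, 0], [0, -0.5, 7, 0, 0, 0]]
end [ 584.2 -125.4   23.9] [-1.7999e+02 -1.0000e-02  5.3800e+00]
```

View pics/w5.png

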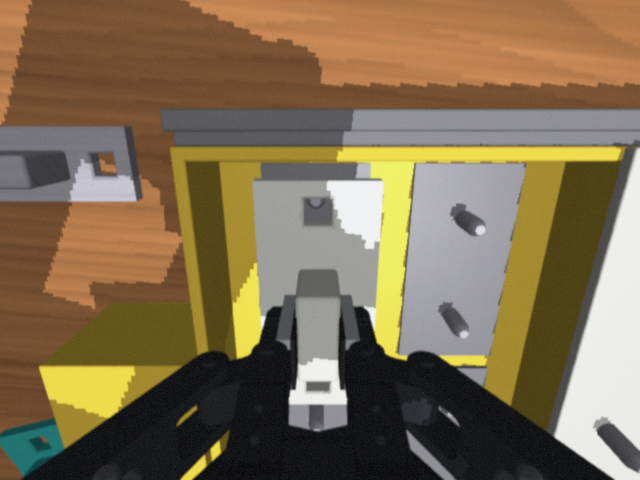

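The bracket hangs over the long pins. The far hole at (318,211) shows its pin tip centred in it, so I lower.

>>> {"op": "apply_moves", "data": {
  "rows": [
    [0,0,7,0,0,0],
    [0,0,7,0,0,0],
    [0,0,7,0,0,0],
    [0,0,7,0,0,0],
    [0,0,5,0,0,0]
  ]
}}

```text
time: 20.7
tool_pos: [582.8, -125.6, 23.9]
tcp_rot: [-180.0, 0.0, 5.4]
ft_force: [0.2, -0.8, -0.7]
finger_gap: 16.7
grip_force: 78.3
```

>>> {"op": "apply_moves", "data": {
  "rows": [
    [0,0,2,0,0,0],
    [0,0,0,0,0,0],
    [0,0,0,0,0,0],
    [0,0,0,0,0,0],
    [0,0,0,0,0,0]
  ]
}}

```text
time: 21.32
tool_pos: [583.3, -125.7, 23.7]
tcp_rot: [180.0, -0.0, 5.4]
ft_force: [-4.4, 0.4, 8.0]
finger_gap: 16.1
grip_force: 79.6
```

>>> {"op": "apply_moves", "data": {
  "rows": [
    [0,0,0,0,0,0],
    [0,0,0,0,0,0],
    [0,0,0,0,0,0],
    [0,0,-20,0,0,0],
    [0,0,-40,0,0,0]
  ],
  "fingers": 34
}}

```text
time: 21.95
tool_pos: [581.7, -125.3, 82.5]
tcp_rot: [-179.9, 0.2, 5.4]
ft_force: [0.7, 0.1, -0.4]
finger_gap: 33.8
grip_force: 0.0
```

>>> {"op": "apply_moves", "data": {
  "rows": [
    [0,0,-50,0,0,0],
    [0,0,-20,0,0,0],
    [0,0,0,0,0,0],
    [0,0,0,0,0,0],
    [0,0,0,0,0,0]
  ],
  "fingers": 50
}}

```text
time: 22.58
tool_pos: [581.8, -125.3, 150.4]
tcp_rot: [-179.9, 0.2, 5.4]
ft_force: [-0.3, -0.1, -0.1]
finger_gap: 49.7
grip_force: 0.0
```

```bash
cat >> h.py <<'E'
def lookin(cx,cy,r=68):
    s=sense(); print(s['time'],s['tool_pos'].round(1),s['tcp_rot'].round(1),abs(s['qd']).max().round(1))
    im,d,W=cloud('wrist'); hsv=cv2.cvtColor(im,cv2.COLOR_RGB2HSV)
    m=(np.hypot(W[...,0]-cx,W[...,1]-cy)<r)&(hsv[...,1]<70)
    print('rail',rect(W,40,54,(0,900,-500,700),colmask=m),'plate',rect(W,13,54,(0,900,-500,700),colmask=m))
    q=m&(abs(W[...,2]-17)<6); P=W[q]; A=np.c_[P[:,:2]-[cx,cy],np.ones(len(P))]; k=np.linalg.lstsq(A,P[:,2],rcond=None)[0]; print('plane tilt,z',k.round(4))
E
python3 -c "
from h import *
lookin(583.7,-125.7)"; python3 plan.py "[(581,189,150,102.4)]"
```

```text
22.575 [ 581.8 -125.3  150.4] [-179.9    0.2    5.4] 0.4
rail (array([ 583.7, -126.8]), array([40.1, 17.6]), 5.0, 1256) plate (array([ 583.3, -126.7]), array([119.6,  56.2]), 5.4, 9400)
plane tilt,z [-2.40000e-03  3.30000e-03  1.74381e+01]
[[3, -31.5, 0, 0, 0, -0.169], [8, -30, 0, -0.001, 0, -0.17], [13, -29, 0, 0, 0, -0.169], [17.5, -26, 0.5, -0.001, 0, -0.169], [22, -22.5, 0, 0, 0.001, -0.17]]
[[25.5, -18.5, 0, 0, 0, -0.169], [28, -14, 0, -0.001, 0, -0.169], [30, -9, 0, 0, 0, -0.17], [31, -4, 0, 0, 0, -0.169], [31.5, 1, 0, -0.001, 0, -0.169]]
end [580.8 188.9 150.1] [1.7999e+02 1.0000e-02 1.0237e+02]
```

>>> {"op": "apply_moves", "data": {
  "rows": [
    [3,-31.5,0,0,0,-0.169],
    [8,-30,0,-0.001,0,-0.17],
    [13,-29,0,0,0,-0.169],
    [17.5,-26,0.5,-0.001,0,-0.169],
    [22,-22.5,0,0,0.001,-0.17]
  ]
}}

```text
time: 23.25
tool_pos: [581.8, 32.7, 150.8]
tcp_rot: [180.0, 0.1, 54.2]
ft_force: [-0.5, -0.0, -0.4]
finger_gap: 50.0
grip_force: 0.0
```

>>> {"op": "apply_moves", "data": {
  "rows": [
    [25.5,-18.5,0,0,0,-0.169],
    [28,-14,0,-0.001,0,-0.169],
    [30,-9,0,0,0,-0.17],
    [31,-4,0,0,0,-0.169],
    [31.5,1,0,-0.001,0,-0.169]
  ]
}}

```text
time: 23.88
tool_pos: [581.2, 189.4, 150.6]
tcp_rot: [179.9, 0.1, 102.7]
ft_force: [1.0, 0.3, 0.5]
finger_gap: 49.9
grip_force: 0.0
```

```bash
python3 -c "
from h import *
from plan import plan
a,b=look(578,194)
x,y=(a[0]+b[0])/2; w=a[2]
plan([(x,y,110,w,20),(x,y,40,w,25),(x,y,13.5,w,14)])"
```

```text
24.075 [581.3 188.7 150.8] [1.799e+02 1.000e-01 1.023e+02] 1.5
plate (array([576.7, 193.5]), array([120.3,  56.1]), 102.3, 8757)
rail (array([576.6, 193.5]), array([40.6, 17.7]), 102.5, 1205)
[[2, -1, 13.5, 0.001, 0.001, 0], [2.5, -1.5, 14, 0, 0.001, 0], [2, -1, 13.5, 0.001, 0, 0], [0, 0, 23.5, 0, 0, 0], [0, 0, 23, 0, 0, 0]]
[[0, 0, 23.5, 0, 0, 0], [0, 0, 13, 0, 0, 0], [0, 0, 13.5, 0, 0, 0], [0, 0, 0, 0, 0, 0], [0, 0, 0, 0, 0, 0]]
end [576.7 193.6  13.5] [-1.7998e+02  2.0000e-02  1.0228e+02]
```

>>> {"op": "apply_moves", "data": {
  "rows": [
    [2,-1,13.5,0.001,0.001,0],
    [2.5,-1.5,14,0,0.001,0],
    [2,-1,13.5,0.001,0,0],
    [0,0,23.5,0,0,0],
    [0,0,23,0,0,0]
  ]
}}

```text
time: 24.75
tool_pos: [576.8, 193.9, 62.8]
tcp_rot: [180.0, -0.0, 102.4]
ft_force: [-0.2, -0.1, 0.1]
finger_gap: 49.9
grip_force: 0.0
```

>>> {"op": "apply_moves", "data": {
  "rows": [
    [0,0,23.5,0,0,0],
    [0,0,13,0,0,0],
    [0,0,13.5,0,0,0],
    [0,0,0,0,0,0],
    [0,0,0,0,0,0]
  ]
}}

```text
time: 25.38
tool_pos: [577.9, 194.3, 15.2]
tcp_rot: [179.9, -0.0, 102.4]
ft_force: [-0.2, 0.6, -1.2]
finger_gap: 50.2
grip_force: 0.0
```

>>> {"op": "apply_moves", "data": {
  "rows": [
    [0,0,0,0,0,0],
    [0,0,0,0,0,0],
    [0,0,0,0,0,0],
    [0,0,0,0,0,0],
    [0,0,0,0,0,0]
  ],
  "fingers": 0,
  "grip_force": 80
}}

```text
time: 26.0
tool_pos: [578.2, 194.3, 15.5]
tcp_rot: [179.8, -0.0, 102.4]
ft_force: [-0.6, -0.3, 6.1]
finger_gap: 16.4
grip_force: 80.2
```

>>> {"op": "apply_moves", "data": {
  "rows": [
    [0,0,-10,0,0,0],
    [0,0,-25,0,0,0],
    [0,0,-35,0,0,0],
    [0,0,-35,0,0,0],
    [0,0,-25,0,0,0]
  ]
}}

```text
time: 26.62
tool_pos: [577.4, 194.1, 146.4]
tcp_rot: [179.9, -0.0, 102.4]
ft_force: [0.6, 0.0, -2.4]
finger_gap: 16.4
grip_force: 79.2
```

```bash
python3 plan.py "[(458.2,-222.3,130,5.4),(458.2,-222.3,60,5.4,30)]"
```

```text
[[-38, -20.5, 1.5, 0, 0, 0.169], [-41, -14, 1.5, 0, 0, 0.17], [-43, -6.5, 2, 0, -0.001, 0.169], [-43.5, 0.5, 1.5, 0.001, 0, 0.169], [-42.5, 8, 1.5, 0, 0, 0.169]]
[[-40.5, 14.5, 1.5, 0, 0, 0.17], [-37.5, 22, 2, 0, 0, 0.169], [-33.5, 27.5, 1.5, 0, -0.001, 0.169], [-28.5, 32.5, 1.5, 0, 0, 0.169], [-22, 37.5, 1.5, 0.001, 0, 0.17]]
[[0, 0, 23.5, 0, 0, 0], [0, 0, 23.5, 0, 0, 0], [-0.5, 0, 23, -0.001, 0, 0], [0, 0, 0, 0, 0, 0], [0, 0, 0, 0, 0, 0]]
end [ 458.  -222.5   60.2] [ 1.7997e+02 -1.0000e-02  5.3700e+00]
```

>>> {"op": "apply_moves", "data": {
  "rows": [
    [-38,-20.5,1.5,0,0,0.169],
    [-41,-14,1.5,0,0,0.17],
    [-43,-6.5,2,0,-0.001,0.169],
    [-43.5,0.5,1.5,0.001,0,0.169],
    [-42.5,8,1.5,0,0,0.169]
  ]
}}

```text
time: 27.25
tool_pos: [516.8, -15.5, 136.4]
tcp_rot: [-180.0, 0.0, 53.6]
ft_force: [0.5, -0.3, -1.5]
finger_gap: 16.4
grip_force: 79.2
```

>>> {"op": "apply_moves", "data": {
  "rows": [
    [-40.5,14.5,1.5,0,0,0.17],
    [-37.5,22,2,0,0,0.169],
    [-33.5,27.5,1.5,0,-0.001,0.169],
    [-28.5,32.5,1.5,0,0,0.169],
    [-22,37.5,1.5,0.001,0,0.17]
  ]
}}

```text
time: 27.88
tool_pos: [457.4, -223.6, 128.6]
tcp_rot: [-180.0, 0.1, 5.1]
ft_force: [0.9, -0.5, -2.0]
finger_gap: 16.6
grip_force: 79.2
```

>>> {"op": "apply_moves", "data": {
  "rows": [
    [0,0,23.5,0,0,0],
    [0,0,23.5,0,0,0],
    [-0.5,0,23,0,0,0],
    [0,0,0,0,0,0],
    [0,0,0,0,0,0]
  ]
}}

```text
time: 28.5
tool_pos: [458.1, -222.7, 59.4]
tcp_rot: [180.0, 0.0, 5.4]
ft_force: [-0.5, 0.4, -1.9]
finger_gap: 16.6
grip_force: 79.3
```

```bash
python3 -c "
from h import *
im,d,W=cloud('wrist'); settle(1); s=sense(); print(s['tool_pos'],s['tcp_rot'],s['finger_gap'],s['grip_force'],s['ft_force'])
save('w6',im[100:,100:500])"; python3 plan.py "[(458.6,-222.3,25,5.4,8)]"
```

```text
[ 458.59598267 -223.05340675   59.93625348] [ 1.79940472e+02 -4.32153979e-02  5.38375090e+00] 16.446076038653324 79.25465941429138 [ 0.74558919 -0.11656053 -1.81775823]
[[0, 0, 7, 0, 0, 0], [0, -0.5, 7, 0, 0, 0], [0, 0, 7, 0.001, 0, 0], [0, 0, 7, 0, -0.001, 0], [0, -0.5, 7, 0, 0, 0]]
end [ 458.5 -222.1   24.9] [1.80e+02 1.00e-02 5.38e+00]
```

View pics/w6.png

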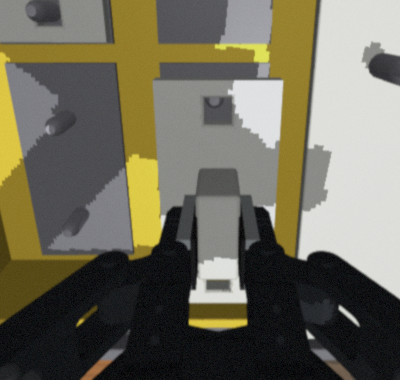

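The far hole at (217,110) in the crop shows the pin tip near its centre, slightly to the left. I lower with a 0.5 mm trim.

>>> {"op": "apply_moves", "data": {
  "rows": [
    [0,-0.5,7,0,0,0],
    [0,0,7,0,0,0],
    [0,0,7,0,0,0],
    [0,0,7,0,0,0],
    [0,0,5,0,0,0]
  ]
}}

```text
time: 29.22
tool_pos: [457.3, -221.9, 24.7]
tcp_rot: [-180.0, 0.1, 5.4]
ft_force: [-0.3, -0.1, -1.1]
finger_gap: 16.1
grip_force: 79.3
```

>>> {"op": "apply_moves", "data": {
  "rows": [
    [0,0,2.5,0,0,0],
    [0,0,0,0,0,0],
    [0,0,0,0,0,0],
    [0,0,0,0,0,0],
    [0,0,0,0,0,0]
  ]
}}

```text
time: 29.85
tool_pos: [457.7, -222.1, 24.4]
tcp_rot: [-180.0, 0.1, 5.4]
ft_force: [-9.0, 6.3, 15.8]
finger_gap: 16.1
grip_force: 81.7
```

>>> {"op": "apply_moves", "data": {
  "rows": [
    [0,0,0,0,0,0],
    [0,0,0,0,0,0],
    [0,0,0,0,0,0],
    [0,0,-20,0,0,0],
    [0,0,-40,0,0,0]
  ],
  "fingers": 34
}}

```text
time: 30.48
tool_pos: [456.0, -221.1, 81.5]
tcp_rot: [-179.8, 0.3, 5.4]
ft_force: [-0.3, -1.3, 0.3]
finger_gap: 33.9
grip_force: 0.0
```

>>> {"op": "apply_moves", "data": {
  "rows": [
    [0,0,-50,0,0,0],
    [0,0,-20,0,0,0],
    [0,0,0,0,0,0],
    [0,0,0,0,0,0],
    [0,0,0,0,0,0]
  ],
  "fingers": 50
}}

```text
time: 31.1
tool_pos: [456.7, -221.5, 151.0]
tcp_rot: [-179.9, 0.2, 5.4]
ft_force: [-0.0, 0.5, 0.4]
finger_gap: 50.0
grip_force: 0.0
```

```bash
python3 -c "
from h import *
from plan import plan
lookin(458.2,-222)
plan([(586,373,150,78.5,58)])"
```

```text
31.1 [ 456.7 -221.5  151. ] [-179.9    0.2    5.4] 0.2
rail (array([ 458.2, -223.2]), array([39.9, 17.9]), 5.0, 1254) plate (array([ 458.1, -223.1]), array([119.8,  56.2]), 5.3, 9399)
plane tilt,z [-2.00000e-04 -1.50000e-03  1.74602e+01]
[[16.5, -52.5, 0, 0, 0, -0.116], [23, -50.5, 0.5, -0.001, 0, -0.116], [28.5, -47.5, 0, 0, 0, -0.116], [33.5, -44, 0, 0, 0.001, -0.116], [38.5, -39.5, 0, -0.001, 0, -0.116]]
[[43, -35, 0.5, 0, 0, -0.116], [47, -29.5, 0, 0, 0, -0.116], [49.5, -24.5, 0, -0.001, 0, -0.116], [52.5, -18, 0, 0, 0, -0.116], [54, -12, 0, 0, 0, -0.116]]
[[55, -5.5, 0.5, -0.001, 0, -0.116], [0, 0, 0, 0, 0, 0], [0, 0, 0, 0, 0, 0], [0, 0, 0, 0, 0, 0], [0, 0, 0, 0, 0, 0]]
end [586.3 373.1 149.8] [1.7999e+02 2.0000e-02 7.8480e+01]
```

>>> {"op": "apply_moves", "data": {
  "rows": [
    [16.5,-52.5,0,0,0,-0.116],
    [23,-50.5,0.5,-0.001,0,-0.116],
    [28.5,-47.5,0,0,0,-0.116],
    [33.5,-44,0,0,0.001,-0.116],
    [38.5,-39.5,0,-0.001,0,-0.116]
  ]
}}

```text
time: 31.78
tool_pos: [515.9, 49.8, 151.5]
tcp_rot: [180.0, 0.1, 38.8]
ft_force: [1.0, 0.1, 0.0]
finger_gap: 49.8
grip_force: 0.0
```

>>> {"op": "apply_moves", "data": {
  "rows": [
    [43,-35,0.5,0,0,-0.116],
    [47,-29.5,0,0,0,-0.116],
    [49.5,-24.5,0,-0.001,0,-0.116],
    [52.5,-18,0,0,0,-0.116],
    [54,-12,0,0,0,-0.116]
  ]
}}

```text
time: 32.4
tool_pos: [574.9, 320.3, 150.3]
tcp_rot: [179.9, 0.1, 72.1]
ft_force: [0.1, -0.8, 0.9]
finger_gap: 50.1
grip_force: 0.0
```

>>> {"op": "apply_moves", "data": {
  "rows": [
    [55,-5.5,0.5,0,0,-0.116],
    [0,0,0,0,0,0],
    [0,0,0,0,0,0],
    [0,0,0,0,0,0],
    [0,0,0,0,0,0]
  ]
}}

```text
time: 33.02
tool_pos: [587.4, 371.5, 151.5]
tcp_rot: [179.9, 0.1, 78.4]
ft_force: [0.5, -0.2, 0.1]
finger_gap: 50.2
grip_force: 0.0
```

```bash
python3 -c "
from h import *
from plan import plan
a,b=look(586,378.5,name='w7')
x,y=(a[0]+b[0])/2; w=a[2]
plan([(x,y,110,w,20),(x,y,40,w,25),(x,y,13,w,14)])"
```

```text
33.225 [587.3 372.1 151.4] [1.799e+02 1.000e-01 7.840e+01] 0.3
plate (array([614.9, 352.8]), array([90.7, 55.6]), 78.6, 5994)
rail (array([615. , 353.6]), array([39.2, 18.2]), 79.0, 1131)
[[-4.5, 10.5, 14, 0.001, 0, -0.001], [-4, 10, 13.5, 0, 0.001, -0.001], [-4.5, 10.5, 14, 0.001, 0, -0.001], [0, 0, 23.5, 0, 0, 0], [0, 0, 23, 0, 0, 0]]
[[0, 0, 23.5, 0, 0, 0], [0, 0, 13.5, 0, 0, 0], [0, 0, 13.5, 0, 0, 0], [0, 0, 0, 0, 0, 0], [0, 0, 0, 0, 0, 0]]
end [615.1 353.3  12.9] [1.7999e+02 1.0000e-02 7.8620e+01]
```

View pics/w7.png

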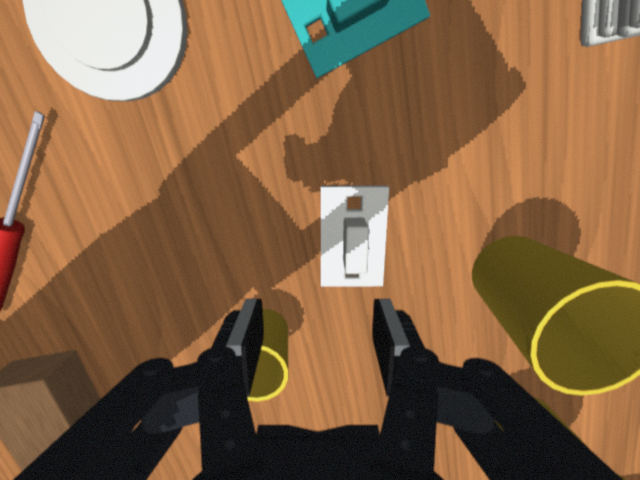

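The short white bracket is at (354,236). It was knocked about 4 cm aside from where the top view had it, and is now at world (615,353). The beaker (590,340) and pot (262,370) are clear of the fingers, so I grasp it there.

>>> {"op": "apply_moves", "data": {
  "rows": [
    [-4.5,10.5,14,0.001,0,0],
    [-4,10,13.5,0,0.001,0],
    [-4.5,10.5,14,0.001,0,-0.002],
    [0,0,20,0,0,0],
    [0,0,0,0,0,0]
  ]
}}

```text
time: 33.9
tool_pos: [613.1, 352.6, 85.7]
tcp_rot: [-179.7, 0.2, 78.6]
ft_force: [-0.7, -0.1, 0.2]
finger_gap: 50.2
grip_force: 0.0
```

```bash
python3 -c "
from h import *
from plan import plan
a,b=look(615,353)
x,y=(a[0]+b[0])/2; w=a[2]
plan([(x,y,40,w,25),(x,y,13,w,14)])"
```

```text
34.1 [615.2 354.2  90.5] [179.9  -0.   78.6] 0.5
plate (array([614.8, 352.6]), array([90.8, 56.2]), 78.4, 9856)
rail (array([615. , 353.4]), array([39.7, 18. ]), 78.2, 1840)
[[-0.5, 0, 17, 0, 0, 0.001], [-0.5, 0, 17, 0.001, -0.001, 0.002], [-0.5, -0.5, 17, 0, 0, 0.001], [0, 0, 13.5, 0, 0, 0], [0, 0, 13.5, 0, 0, 0]]
end [614.7 352.9  12.8] [1.7998e+02 1.0000e-02 7.8400e+01]
```

>>> {"op": "apply_moves", "data": {
  "rows": [
    [-0.5,0,17,0,0,0],
    [-0.5,0,17,0.001,-0.001,0.002],
    [-0.5,0,17,0,0,0.001],
    [0,0,13.5,0,0,0],
    [0,0,12.5,0,0,0]
  ]
}}

```text
time: 34.78
tool_pos: [614.3, 351.9, 11.1]
tcp_rot: [-179.9, 0.1, 78.4]
ft_force: [0.0, 0.5, 0.3]
finger_gap: 49.7
grip_force: 0.0
```

>>> {"op": "apply_moves", "data": {
  "rows": [
    [0,0,0,0,0,0],
    [0,0,0,0,0,0],
    [0,0,0,0,0,0],
    [0,0,0,0,0,0],
    [0,0,0,0,0,0]
  ],
  "fingers": 0,
  "grip_force": 80
}}

```text
time: 35.4
tool_pos: [614.8, 352.2, 13.0]
tcp_rot: [-180.0, 0.1, 78.4]
ft_force: [-0.8, 0.6, 1.4]
finger_gap: 16.4
grip_force: 79.6
```

>>> {"op": "apply_moves", "data": {
  "rows": [
    [0,0,-10,0,0,0],
    [0,0,-25,0,0,0],
    [0,0,-35,0,0,0],
    [0,0,-35,0,0,0],
    [0,0,-25,0,0,0]
  ]
}}

```text
time: 36.02
tool_pos: [615.5, 352.6, 145.7]
tcp_rot: [179.9, -0.0, 78.4]
ft_force: [-0.4, -0.4, -1.1]
finger_gap: 16.6
grip_force: 79.3
```

```bash
python3 plan.py "[(450.3,-138.7,135,5.4,55),(450.3,-138.7,60,5.4,26)]"
```

```text
[[-51.5, -6.5, 1, 0, 0, 0.127], [-52, 0.5, 1, 0, 0, 0.128], [-51, 6.5, 1, 0, 0, 0.127], [-50, 13.5, 1, 0, 0, 0.128], [-48, 19.5, 1, 0, -0.001, 0.127]]
[[-45.5, 25.5, 1.5, 0, 0, 0.128], [-41.5, 31, 1, 0, 0, 0.127], [-37, 36.5, 1, 0, 0, 0.128], [-32.5, 40.5, 1, 0.001, 0, 0.127], [-26.5, 44, 1, 0, 0, 0.128]]
[[0, 0, 25, 0, 0, 0], [0, 0, 25, 0, 0, 0], [0, 0, 25, 0, 0, 0], [0, 0, 0, 0, 0, 0], [0, 0, 0, 0, 0, 0]]
end [ 450.5 -138.6   60.1] [-1.7998e+02 -1.0000e-02  5.3800e+00]
```

>>> {"op": "apply_moves", "data": {
  "rows": [
    [-51.5,-6.5,1,0,0,0.127],
    [-52,0.5,1,0,0,0.128],
    [-51,6.5,1,0,0,0.127],
    [-50,13.5,1,0,0,0.128],
    [-48,19.5,1,0,0,0.127]
  ]
}}

```text
time: 36.65
tool_pos: [531.7, 105.4, 138.8]
tcp_rot: [180.0, 0.0, 41.7]
ft_force: [-0.2, -0.7, -1.3]
finger_gap: 16.7
grip_force: 79.3
```

>>> {"op": "apply_moves", "data": {
  "rows": [
    [-45.5,25.5,1.5,0,0,0.128],
    [-41.5,31,1,0,0,0.127],
    [-37,36.5,1,0,0,0.128],
    [-32.5,40.5,1,0,0,0.127],
    [-26.5,44,1,0,0,0.128]
  ]
}}

```text
time: 37.28
tool_pos: [449.4, -140.5, 133.8]
tcp_rot: [179.9, -0.0, 5.1]
ft_force: [1.3, -1.3, -1.1]
finger_gap: 16.4
grip_force: 79.3
```

>>> {"op": "apply_moves", "data": {
  "rows": [
    [0,0,25,0,0,0],
    [0,0,25,0,0,0],
    [0,0,25,0,0,0],
    [0,0,0,0,0,0],
    [0,0,0,0,0,0]
  ]
}}

```text
time: 37.9
tool_pos: [450.4, -139.3, 59.1]
tcp_rot: [179.9, 0.0, 5.4]
ft_force: [0.3, 0.7, -1.7]
finger_gap: 16.2
grip_force: 79.2
```

```bash
python3 -c "
from h import *
im,d,W=cloud('wrist'); settle(1); s=sense(); print(s['tool_pos'],s['tcp_rot'],s['finger_gap'],s['grip_force'],s['ft_force'])
save('w8',im[100:,100:500])"; python3 plan.py "[(449.7,-138.9,23.5,5.4,8)]"
```

```text
[ 450.82736842 -139.45046486   59.46545662] [ 1.79873286e+02 -4.39418397e-02  5.38315977e+00] 16.584624305502437 79.24675226211548 [ 0.07002209  0.44760789 -1.04770288]
[[0, 0, 7, 0, 0, 0], [-0.5, -0.5, 7.5, 0.001, 0, 0], [0, 0, 7, 0, 0, 0], [-0.5, 0, 7.5, 0.001, -0.001, 0], [0, 0, 7, 0, 0, 0]]
end [ 449.8 -139.1   23.5] [1.7999e+02 1.0000e-02 5.3800e+00]
```

View pics/w8.png

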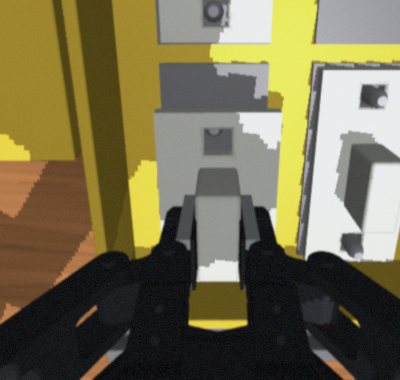

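The far hole at (218,141) in the crop shows its pin tip about 5 px to the left, still inside the hole. I shift 1 mm along tool -y and lower.

>>> {"op": "apply_moves", "data": {
  "rows": [
    [0,-1,7,0.001,0,0],
    [0,0,7,0.001,0,0],
    [0,0,7,0,0,0],
    [0,0,7,0,0,0],
    [0,0,6,0,0,0]
  ]
}}

```text
time: 38.62
tool_pos: [449.3, -137.9, 23.1]
tcp_rot: [-179.9, 0.1, 5.4]
ft_force: [-0.5, -0.3, -0.4]
finger_gap: 16.8
grip_force: 79.2
```

>>> {"op": "apply_moves", "data": {
  "rows": [
    [0,0,2.5,0,0,0],
    [0,0,0,0,0,0],
    [0,0,0,0,0,0],
    [0,0,0,0,0,0],
    [0,0,0,0,0,0]
  ]
}}

```text
time: 39.25
tool_pos: [449.6, -138.0, 21.9]
tcp_rot: [-179.9, 0.1, 5.4]
ft_force: [-4.4, 0.8, 8.9]
finger_gap: 16.7
grip_force: 80.6
```

>>> {"op": "apply_moves", "data": {
  "rows": [
    [0,0,0,0,0,0],
    [0,0,0,0,0,0],
    [0,0,0,0,0,0],
    [0,0,-20,0,0,0],
    [0,0,-40,0,0,0]
  ],
  "fingers": 34
}}

```text
time: 39.88
tool_pos: [447.9, -137.3, 80.0]
tcp_rot: [-179.8, 0.3, 5.4]
ft_force: [0.8, -0.8, 0.8]
finger_gap: 34.2
grip_force: 0.0
```

>>> {"op": "apply_moves", "data": {
  "rows": [
    [0,0,-50,0,0,0],
    [20,10,-30,0,0,0],
    [30,20,-20,0,0,0],
    [0,0,0,0,0,0],
    [0,0,0,0,0,0]
  ],
  "fingers": 50
}}

```text
time: 40.5
tool_pos: [501.7, -163.0, 180.2]
tcp_rot: [-179.9, 0.2, 5.4]
ft_force: [-0.8, -0.4, -0.1]
finger_gap: 49.6
grip_force: 0.0
```

```bash
python3 -c "
from h import *
from plan import plan
for p in [(450.3,-138.5),(458.2,-222),(583.7,-126)]: lookin(*p,50 if p[0]==450.3 else 68)
im,d,W=cloud('wrist'); save('w9',im)
m=(W[...,2]>84)&(W[...,2]<97)
print('handle',rect(W,84,97,(490,590,-400,-310)))
plan([(537.3,-355,120,5.4,50),(537.3,-355,68.0,5.4,16)])"
```

```text
40.5 [ 501.7 -163.   180.2] [-179.9    0.2    5.4] 1.6
rail (array([ 451.8, -138.8]), array([39.8, 18. ]), 5.2, 899) plate (array([ 451.1, -138.8]), array([90.9, 56. ]), 5.5, 5068)
plane tilt,z [-5.00000e-03  7.00000e-04  1.74903e+01]
40.55 [ 501.3 -162.8  179.9] [-179.9    0.2    5.4] 0.7
rail (array([ 458.8, -222.8]), array([39.3, 18.1]), 5.6, 882) plate (array([ 457.9, -223.1]), array([120.6,  56.3]), 5.4, 6317)
plane tilt,z [-3.50000e-03  1.00000e-04  1.73865e+01]
40.6 [ 501.2 -162.7  179.9] [-179.9    0.2    5.4] 0.3
rail (array([ 583.3, -126.8]), array([39.6, 18.1]), 4.8, 1377) plate (array([ 583.7, -126.3]), array([119.6,  55.9]), 5.2, 10330)
plane tilt,z [-9.00000e-04  2.50000e-03  1.74435e+01]
handle (array([ 538.3, -355. ]), array([70. , 17.7]), 5.6, 2793)
[[3.5, 39, 12, 0, 0.001, 0], [3.5, 39, 12, -0.001, 0, 0], [3.5, 39, 12, 0, 0.001, 0], [4, 39, 12, -0.001, 0, 0], [3.5, 38.5, 12, 0, 0.001, 0]]
[[0, 0, 13, 0, 0, 0], [0, 0, 13, 0, 0, 0], [0, 0, 13, 0, 0, 0], [0, 0, 13, 0, 0, 0], [0, 0, 0, 0, 0, 0]]
end [ 537.5 -354.8   68. ] [180.    -0.     5.38]
```

View pics/w9.png

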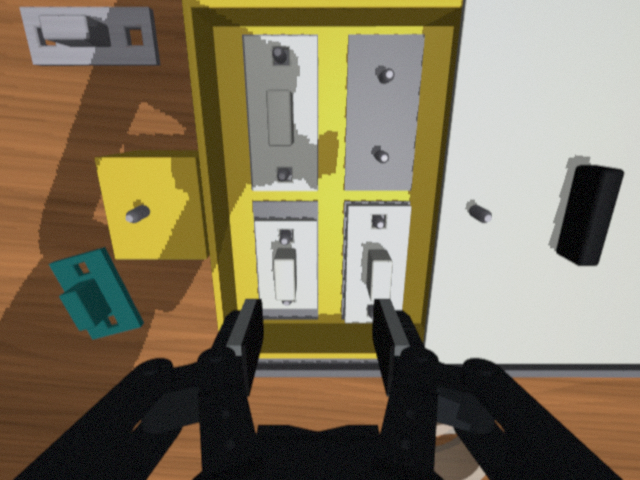

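All three brackets lie flat on their pins, at (281,110), (285,262) and (377,260), with plate tops at z = 17.4. The locking plate is still at the top left. Now I close the cover.

>>> {"op": "apply_moves", "data": {
  "rows": [
    [3.5,39,12,0,0.001,0],
    [3.5,39,12,-0.001,0,0],
    [3.5,39,12,0,0.001,0],
    [4,39,12,-0.001,0,0],
    [3.5,38.5,12,0,0.001,0]
  ]
}}

```text
time: 41.32
tool_pos: [538.2, -356.1, 120.3]
tcp_rot: [180.0, -0.1, 5.4]
ft_force: [0.5, 0.3, 0.4]
finger_gap: 49.9
grip_force: 0.0
```

>>> {"op": "apply_moves", "data": {
  "rows": [
    [0,0,13,0,0,0],
    [0,0,13,0,0,0],
    [0,0,13,0,0,0],
    [0,0,12.5,0,0,0],
    [0,0,0,0,0,0]
  ]
}}

```text
time: 41.95
tool_pos: [537.8, -354.1, 68.1]
tcp_rot: [-180.0, 0.0, 5.4]
ft_force: [0.1, -0.3, 0.3]
finger_gap: 49.6
grip_force: 0.0
```

>>> {"op": "apply_moves", "data": {
  "rows": [
    [0,0,0,0,0,0],
    [0,0,0,0,0,0],
    [0,0,0,0,0,0],
    [0,0,0,0,0,0],
    [0,0,0,0,0,0]
  ],
  "fingers": 0,
  "grip_force": 40
}}

```text
time: 42.58
tool_pos: [539.1, -355.6, 70.6]
tcp_rot: [179.9, -0.1, 5.4]
ft_force: [-1.2, 2.4, 6.0]
finger_gap: 15.1
grip_force: 41.6
```

```bash
python3 plan.py "[(520.2,-173.4,68,5.4,25)]"; python3 -c "
from h import *
s=sense(); print(s['tool_pos'],s['tcp_rot'],s['finger_gap'],s['grip_force'],s['ft_force'])"
```

```text
[[0, -23, 0.5, 0, 0, 0], [-0.5, -23, 0, 0, -0.001, 0], [0, -22.5, 0.5, 0.001, 0, 0], [-0.5, -23, 0, 0, 0, 0], [0, -23, 0.5, 0, -0.001, 0]]
[[-0.5, -23, 0.5, 0, 0, 0], [0, -23, 0, 0.001, 0, 0], [0, -22.5, 0.5, 0, -0.001, 0], [0, 0, 0, 0, 0, 0], [0, 0, 0, 0, 0, 0]]
end [ 520.5 -173.6   68. ] [-1.7999e+02  2.0000e-02  5.3800e+00]
[ 539.09842587 -355.62813276   70.64953353] [ 1.79898152e+02 -1.47464074e-01  5.37729880e+00] 15.100086536182213 41.57059192657471 [-1.21344032  2.39156317  6.01056088]
```

>>> {"op": "apply_moves", "data": {
  "rows": [
    [0,-12,0,0,0,0],
    [0,-25,0,0,0,0],
    [0,-25,0,0,0,0],
    [0,-25,0,0,0,0],
    [0,-25,0,0,0,0]
  ]
}}

```text
time: 43.2
tool_pos: [528.5, -243.5, 70.7]
tcp_rot: [179.8, -0.2, 5.4]
ft_force: [0.7, -3.5, 6.9]
finger_gap: 15.3
grip_force: 41.7
```

>>> {"op": "apply_moves", "data": {
  "rows": [
    [0,-25,0,0,0,0],
    [0,-25,0,0,0,0],
    [0,-15,0,0,0,0],
    [0,-6,0,0,0,0],
    [0,0,0,0,0,0]
  ]
}}

```text
time: 43.82
tool_pos: [521.7, -172.8, 70.6]
tcp_rot: [179.9, -0.1, 5.4]
ft_force: [-2.3, -1.0, 9.7]
finger_gap: 15.1
grip_force: 42.4
```

```bash
python3 -c "
from h import *
settle(2); s=sense(); print(s['tool_pos'],s['tcp_rot'],s['finger_gap'],s['grip_force'],s['ft_force'])"
```

```text
[ 521.71371447 -172.78590757   70.60931538] [ 1.79903592e+02 -1.42415009e-01  5.39531761e+00] 15.152424813999287 42.43517339229584 [-2.37733412  0.46117968  9.89021687]
```

>>> {"op": "apply_moves", "data": {
  "rows": [
    [0,0,0,0,0,0],
    [0,0,0,0,0,0],
    [0,0,-30,0,0,0],
    [0,0,-50,0,0,0],
    [0,0,-40,0,0,0]
  ],
  "fingers": 50
}}

```text
time: 44.55
tool_pos: [521.1, -172.8, 190.8]
tcp_rot: [179.9, -0.1, 5.4]
ft_force: [0.5, -0.6, -0.3]
finger_gap: 50.0
grip_force: 0.0
```

```bash
python3 plan.py "[(630.6,27,150,95.4,45)]"
```

```text
[[14, -21, 4.5, 0, 0, -0.175], [18, -18, 4.5, 0, 0, -0.174], [20.5, -15, 4.5, 0.001, 0, -0.175], [22.5, -11, 4.5, 0, 0, -0.174], [24.5, -7, 4.5, 0, 0, -0.175]]
[[25, -2.5, 5, 0, 0, -0.174], [25.5, 1.5, 4.5, 0.001, 0, -0.175], [24.5, 6.5, 4.5, 0, 0, -0.175], [23, 10, 4.5, 0, 0, -0.174], [0, 0, 0, 0, 0, 0]]
end [630.4  26.9 149.9] [ 1.7999e+02 -2.0000e-02  9.5390e+01]
```

>>> {"op": "apply_moves", "data": {
  "rows": [
    [14,-21,4.5,0,0,-0.175],
    [18,-18,4.5,0,0,-0.174],
    [20.5,-15,4.5,0.001,0,-0.175],
    [22.5,-11,4.5,0,0,-0.174],
    [24.5,-7,4.5,0,0,-0.175]
  ]
}}

```text
time: 45.18
tool_pos: [582.1, -61.1, 166.2]
tcp_rot: [-180.0, -0.0, 55.7]
ft_force: [0.4, -1.2, 0.7]
finger_gap: 50.2
grip_force: 0.0
```

>>> {"op": "apply_moves", "data": {
  "rows": [
    [25,-2.5,5,0,0,-0.174],
    [25.5,1.5,4.5,0.001,0,-0.175],
    [24.5,6.5,4.5,0,0,-0.175],
    [23,10,4.5,0,0,-0.174],
    [0,0,0,0,0,0]
  ]
}}

```text
time: 45.8
tool_pos: [630.2, 28.3, 147.3]
tcp_rot: [-179.9, -0.1, 95.5]
ft_force: [-0.6, -0.5, 0.7]
finger_gap: 49.9
grip_force: 0.0
```

```bash
python3 -c "
from h import *
from plan import plan
a,b=look(630.6,30,70)
x,y=(a[0]+b[0])/2; w=a[2]
plan([(x,y,110,w,20),(x,y,40,w,25),(x,y,13.5,w,14)])"
```

```text
46.0 [630.2  26.  148.5] [-180.    -0.    95.2] 0.5
plate (array([629.9,  30.7]), array([100.2,  40. ]), 95.3, 5131)
rail (array([629.9,  31.1]), array([33.6, 16. ]), 95.2, 913)
[[2.5, 0, 19.5, 0, 0, 0], [2.5, 0, 19, 0, 0, -0.001], [0, 0, 23.5, 0, 0, 0], [0, 0, 23.5, 0, 0, 0], [0, 0, 23, 0, 0, 0]]
[[0, 0, 13.5, 0, 0, 0], [0, 0, 13, 0, 0, 0], [0, 0, 0, 0, 0, 0], [0, 0, 0, 0, 0, 0], [0, 0, 0, 0, 0, 0]]
end [629.8  30.9  13.6] [ 1.7999e+02 -1.0000e-02  9.5300e+01]
```

>>> {"op": "apply_moves", "data": {
  "rows": [
    [2,0,19.5,0,0,0],
    [2,0,19,0,0,-0.001],
    [0,0,23.5,0,0,0],
    [0,0,23.5,0,0,0],
    [0,0,23,0,0,0]
  ]
}}

```text
time: 46.68
tool_pos: [628.8, 30.8, 37.2]
tcp_rot: [-179.9, -0.0, 95.4]
ft_force: [-0.2, -0.8, -0.2]
finger_gap: 49.9
grip_force: 0.0
```

>>> {"op": "apply_moves", "data": {
  "rows": [
    [0,0,13,0,0,0],
    [0,0,12.5,0,0,0],
    [0,0,0,0,0,0],
    [0,0,0,0,0,0],
    [0,0,0,0,0,0]
  ]
}}

```text
time: 47.3
tool_pos: [631.0, 30.8, 15.7]
tcp_rot: [179.9, -0.0, 95.4]
ft_force: [0.2, -0.1, 0.4]
finger_gap: 49.9
grip_force: 0.0
```

>>> {"op": "apply_moves", "data": {
  "rows": [
    [0,0,0,0,0,0],
    [0,0,0,0,0,0],
    [0,0,0,0,0,0],
    [0,0,0,0,0,0],
    [0,0,0,0,0,0]
  ],
  "fingers": 0,
  "grip_force": 80
}}

```text
time: 47.92
tool_pos: [630.7, 30.8, 15.2]
tcp_rot: [179.9, -0.0, 95.4]
ft_force: [0.2, -0.0, 6.1]
finger_gap: 14.5
grip_force: 80.5
```

>>> {"op": "apply_moves", "data": {
  "rows": [
    [0,0,-10,0,0,0],
    [0,0,-25,0,0,0],
    [0,0,-40,0,0,0],
    [0,0,-40,0,0,0],
    [0,0,-25,0,0,0]
  ]
}}

```text
time: 48.55
tool_pos: [630.6, 30.7, 156.9]
tcp_rot: [179.9, -0.0, 95.4]
ft_force: [0.4, 0.5, -3.3]
finger_gap: 14.4
grip_force: 79.5
```

```bash
python3 plan.py "[(515,-20,150,95.4,35),(510.7,-64.6,150,95.4,35),(510.7,-64.6,112,95.4,20)]"; python3 -c "
from h import *
s=sense(); print(s['tool_pos'],s['tcp_rot'],s['finger_gap'],s['grip_force'],s['ft_force'])"
```

```text
[[-10, -30, 1.5, 0, 0, 0], [-10, -30, 2, 0.001, 0, 0], [-9.5, -30, 1.5, 0, 0, 0.001], [-10, -30, 2, 0.001, 0, 0], [-22, -4, 0, 0, 0, 0]]
[[-22, -4.5, 0, 0, 0, 0], [0, 0, 19, 0, 0, 0], [0, 0, 19, 0, 0, 0], [0, 0, 0, 0, 0, 0], [0, 0, 0, 0, 0, 0]]
end [510.5 -64.6 111.8] [-1.7999e+02 -1.0000e-02  9.5390e+01]
[630.55036377  30.69687317 156.92392059] [ 1.79897072e+02 -8.64470451e-03  9.54447555e+01] 14.388068047150064 79.4516122341156 [ 0.42551724  0.4955606  -3.32465188]
```

>>> {"op": "apply_moves", "data": {
  "rows": [
    [-10,-30,1.5,0,0,0],
    [-10,-30,2,0.001,0,0],
    [-9.5,-30,1.5,0,0,0.001],
    [-10,-30,2,0.001,0,0],
    [-22,-4,0,0,0,0]
  ]
}}

```text
time: 49.18
tool_pos: [510.0, -41.9, 146.7]
tcp_rot: [-179.7, -0.1, 95.4]
ft_force: [1.1, -0.2, -2.0]
finger_gap: 14.4
grip_force: 79.5
```

>>> {"op": "apply_moves", "data": {
  "rows": [
    [-21.5,-4.5,0,0,0,0],
    [0,0,19,0,0,0],
    [0,0,19,0,0,0],
    [0,0,0,0,0,0],
    [0,0,0,0,0,0]
  ]
}}

```text
time: 49.8
tool_pos: [509.8, -63.4, 109.2]
tcp_rot: [-179.8, -0.0, 95.4]
ft_force: [0.2, 0.0, -1.4]
finger_gap: 14.7
grip_force: 79.5
```

```bash
python3 -c "
from h import *
im,d,W=cloud('wrist'); settle(1); s=sense(); print(s['tool_pos'],s['tcp_rot'],s['finger_gap'],s['grip_force'],s['ft_force'])
save('w10',im[100:,100:500])"; python3 plan.py "[(510.7,-64,79,95.4,8)]"
```

```text
[510.51376602 -63.73810742 110.13115194] [-1.79942521e+02 -1.02472443e-02  9.54234015e+01] 14.143504982992399 79.52670693397522 [ 0.61958837  0.29463258 -2.6536576 ]
[[0, 0, 8, 0, 0, 0], [0, 0, 7.5, -0.001, 0, 0], [0, 0, 8, 0, 0, 0], [-0.5, 0, 7.5, 0, 0, 0], [0, 0, 0, 0, 0, 0]]
end [510.5 -64.2  79.1] [-1.800e+02 -1.000e-02  9.542e+01]
```

View pics/w10.png

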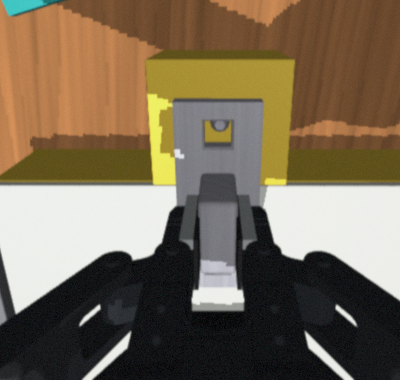

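The ledge pin tip at (220,126) shows inside the plate's far hole at (218,132), the same picture as at the good seatings. I lower the plate.

>>> {"op": "apply_moves", "data": {
  "rows": [
    [0,0,8,0,0,0],
    [0,0,7,0,0,0],
    [0,0,7,0,0,0],
    [0,0,6,0,0,0],
    [0,0,4,0,0,0]
  ]
}}

```text
time: 50.52
tool_pos: [509.7, -64.0, 78.1]
tcp_rot: [-179.9, -0.0, 95.4]
ft_force: [-17.2, 4.6, 31.1]
finger_gap: 14.6
grip_force: 84.5
```

>>> {"op": "apply_moves", "data": {
  "rows": [
    [0,0,2,0,0,0],
    [0,0,0,0,0,0],
    [0,0,0,0,0,0],
    [0,0,0,0,0,0],
    [0,0,0,0,0,0]
  ]
}}

```text
time: 51.15
tool_pos: [510.2, -64.1, 78.1]
tcp_rot: [-179.9, -0.0, 95.4]
ft_force: [-12.5, 2.9, 21.2]
finger_gap: 14.4
grip_force: 83.0
```

>>> {"op": "apply_moves", "data": {
  "rows": [
    [0,0,0,0,0,0],
    [0,0,0,0,0,0],
    [0,0,0,0,0,0],
    [0,0,-30,0,0,0],
    [0,0,-50,0,0,0]
  ],
  "fingers": 50
}}

```text
time: 51.78
tool_pos: [508.2, -63.6, 154.0]
tcp_rot: [-179.6, -0.1, 95.4]
ft_force: [1.0, -0.6, 0.5]
finger_gap: 50.2
grip_force: 0.0
```

>>> {"op": "apply_moves", "data": {
  "rows": [
    [0,0,-40,0,0,0],
    [0,0,-15,0,0,0],
    [0,0,0,0,0,0],
    [0,0,0,0,0,0],
    [0,0,0,0,0,0]
  ]
}}

```text
time: 52.4
tool_pos: [509.1, -63.8, 208.5]
tcp_rot: [-179.7, -0.1, 95.4]
ft_force: [0.3, -0.6, 0.6]
finger_gap: 49.9
grip_force: 0.0
```

Run:
```python
from h import *
settle(2); im,d,W=cloud('wrist'); save('w11',im); print(sense()['tool_pos'],sense()['time'],sense()['ft_force'])
print('rail',rect(W,96,107,(470,550,-110,-10)))
print('plate',rect(W,67.5,107,(470,550,-130,0)))
print('handle',rect(W,84,97,(450,590,-230,-120)))
m=(abs(W[...,2]-71)<3)&(np.hypot(W[...,0]-510.2,W[...,1]+64)<52)
P=W[m]; print(np.linalg.lstsq(np.c_[P[:,:2]-[510.2,-64],np.ones(len(P))],P[:,2],rcond=None)[0].round(4))
eyes.snapshot('top')
for n in ['pot','tub','beaker','driver','screw_carton','tape_roll','round_lid']: print(n,[np.round(r['xyz']).tolist() for r in models.place_of(n,'top')[:1]])
```

```text
[509.71637249 -63.95738689 209.5343499 ] 52.55 [ 0.82390864 -0.01236881  0.00397861]
rail (array([509.8, -64. ]), array([34.2, 15.5]), 95.0, 904)
plate (array([509.9, -64.4]), array([100.6,  40.1]), 95.3, 5396)
handle (array([ 520.4, -172.8]), array([69.2, 16.6]), 5.9, 1424)
[-4.0000e-04  1.2000e-03  7.1297e+01]
pot [[519.0, 274.0, -1.0]]
tub [[750.0, 108.0, -0.0]]
beaker [[747.0, 300.0, 5.0]]
driver [[336.0, 426.0, 2.0]]
screw_carton [[288.0, 242.0, 2.0]]
tape_roll [[255.0, -322.0, 1.0]]
round_lid [[471.0, 551.0, -4.0]]
```

View pics/w11.png

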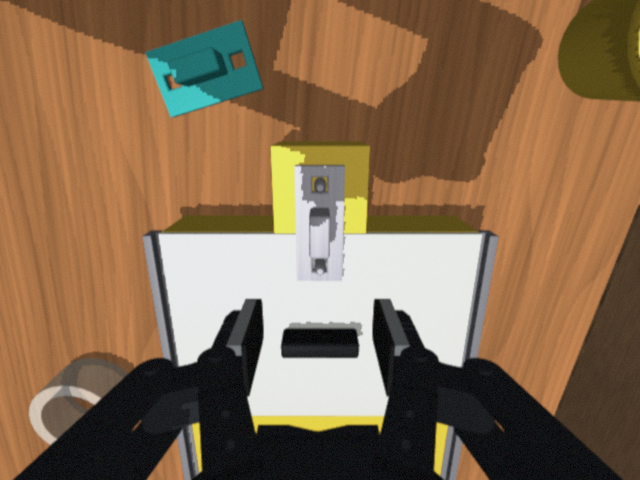

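The plate is seated flat at (320,222), with its top at z = 71.3 and both pins through. The handle at (320,342) is back at its starting place, and nothing else on the bench has moved. I hand in.

```bash
python3 -c "
from bench import job
print(job.hand_in())"
```

```text
the job is handed in; nothing more can be done
None
```

Job handed in at about 53 s: the three white brackets present (two long, one short) sit flat on pins of their size, the cover is shut, the locking plate is back on its two pins, and the other things stand where they were.

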